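# Bring a ratchet recipe stand down to its lowest notch

## Task

The board of the recipe stand is propped too steep; leave it propped in the lowest notch of its ratchet. The ratchet only lets it rise, so lift the board by its bar past the top notch and just far enough into the spring stop for the pawl to trip, without straining the stop; then carry the board gently all the way down flat, which sets the pawl again, raise it to the lowest notch and let go. Leave the other things where they stand.

Things in the scene. Friction and masses are not known exactly. Their poses are not given: they have to be found in the camera images.
- stand: steel foot of a recipe stand, fixed to the table: plate 280 x 290 x 10 with posts for the board's hinge. Origin on the table straight below the hinge line, x away from the reader along the lying board, y along the hinge line, z up. The ratchet is on its +y flank, y 105 to 165, and up to 98 high except for what turns with the board
- board_hinge (a point): point on the hinge line of the board, in the middle of its width, 90 above the table; axes as the stand's. The hinge is lightly damped: let go and unpropped, the board falls fast and hits its rests. The board weighs 0.6 to 0.8 kg: about 3 N at the bar when lying, less when steep
- board (a joint): angle of the board to the horizontal, rad: 0 lying flat on its rubber rests, growing as the far edge rises. Going up is free. Four notches hold it from coming down: about 0.41 (lowest), 0.62, 0.83, 1.04; each clicks in once the board is raised 0.05 beyond it, then lower it to rest. It starts resting at 0.62 or 0.83. Above the top notch it goes on up to the spring stop (see stop_post)
- board_bar (a point): middle of the round steel grip bar, 12 thick, 110 long, parallel to the hinge line and 190 from it, on two side arms at the far edge of the 180 wide wooden board, which ends 44 short of the bar: room for a finger on both sides. It can turn between fingers while it follows its arc about the hinge. x points away from the hinge in the board's plane, y along the bar, z out of the reading face
- stop_post: fixed spring stop: foot strip on the plate (origin at its far end) with a rubber-capped post, the cap 88 above the table, 141 to +y and 85 to -x of the hinge line. A steel spring arm turning with the board meets the cap when the board is somewhere from 1.21 to 1.45 rad, different each time, to be felt: effort at the bar then grows 1.4 N per mm. 24 N above that before the touch strains it
- pawl_pivot (a point): fixed pivot of the brass pawl, 75 to +x of the hinge line, 35 above the table. The pawl is thrown over (trips) when the effort at the bar has grown 5 to 9 N above that before the stop touched, 4 to 6 mm of lift after the touch; then no notch holds and the board must be carried down. In the last 0.09 rad before lying flat the board flips the pawl back, and the notches hold again from then on
- tiffin: bystander: closed steel tiffin box with hinged lid, 124 x 174 x 73 high, loose; origin under its centre
- silicone_lid: bystander: green hard silicone lid lying flat, disc 116 across, 10 thick, with a 22 high centre knob, loose; origin under its centre
- canister_tall: bystander: aluminium canister 93 across, 160 high with its knob, loose; origin under its centre
- canister_short: bystander: aluminium canister 87 across, 110 high with its knob, loose; origin under its centre
- spoon_holder: bystander: white ceramic spoon holder 92 across, 120 high, with three spoons standing out to 210 high, loose; origin under its centre
- mug: bystander: white ceramic mug 84 across, 95 high, loose; origin under its centre

How it is judged:
On the way, in this order (a step that is already met when the one before it is completed fails the run):
1. the board is lifted past the top notch, above 1.15 rad (value of joint board above 1.15 rad), for 0.05 s.
2. the board is carried down flat, below 0.05 rad (value of joint board below 0.05 rad), for 0.1 s.
3. the board is raised above the lowest notch, over 0.37 rad (value of joint board above 0.37 rad), for 0.1 s.
At the end, for the whole second after the job is handed in: the board rests still in the lowest notch of the ratchet, at 0.37 to 0.46 rad, let go (value of joint board between 0.37 and 0.46 rad and velocity of joint board between -0.05 and 0.05 rad/s); the robot touches nothing.
It fails at once if the spring stop is strained: more than 55 N on the cap of its post (about 24 N of lift at the bar beyond the stop's touch) (contact force between stop_post and anything else above 55 N).
It fails at once if the board is let fall on its way to flat: faster than 1.0 rad/s below 0.35 rad (value of joint board below 0.35 rad and velocity of joint board below -1 rad/s).
It fails at once if a bystander is displaced by more than 30 mm (distance of any of tiffin, silicone_lid, canister_tall, canister_short, spoon_holder, mug from where it was at the start of the episode above 0.03 m).
It also fails if it takes over 72 s, if anything falls off the work surface, if the arm or the gripper's body presses on something with over 40 N, if the wrist force passes 120 N, or if a joint passes its speed limit or range.

## Robot

A 6-joint arm with a two-finger parallel gripper is mounted at the origin on the work surface. World frame = base frame: x ahead of the robot, y to its left, z up, the work surface at z = 0. Lengths are in m, angles in rad, forces in N, time in s.
With the tool pointing down it reaches from about 0.225 to 0.875 m from the base axis. Payload 3.4 kg.
Tool frame: the origin (TCP) lies at the very end of the fingers, on their centre line; the grasp point (between the pads) lies 19 mm behind it (manip.hold_point_z is the distance from the TCP to the grasp point, in m); z points along the fingers, x is the direction in which the jaws open and shut, and the axes are right-handed (so a half turn about z gives the same grasp; the last joint's range is limited). The gripper opens to 85 mm and grips with 20 to 120 N. Pads are 22 mm wide; open, the fingers measure 114 mm over their backs; the gripper's body (76 mm by 85 mm) begins 54 mm behind the grasp point. The pads swing forward as they close: fully open they stand 13 mm farther back than shut.
Start: joints at [-0.121, 0.276, 1.505, -0, 1.361, -0.121], TCP at [0.575, -0, 0.231] pointing down, gripper open.
Joint ranges: [-2.89, 2.89], [-0.75, 2.08], [0.22, 2.7], [-1.18, 4.32], [0.11, 2.71], [-2.7, 2.7]. Speed limits (rad/s): [2.57, 2.57, 3.14, 3.14, 3.14, 3.14].

## Interface

Orientations are given as a unit quaternion [w, x, y, z].
In Python, from rig import telemetry, cams, manip, finder gives the robot as it stands. The module is installed in compiled form; this text tells all that it offers.
- The arm moves only by the tool carry_out, never from a script. Its argument "rows" is a list that holds one entry, the list of rows, each a list of 5 numbers: the gripper's target within -1 to 1 (fully open at 1, half-way at 0, shut at -1), then the shift along the world's x, y, z in cm, then the turn about the world's z in rad. A call has 1 to 12 rows; each row shifts and turns the commanded pose from where the row before left it; what a row does not reach is not made up. A row lasts 1/10 s, in which the tool goes at most 50 mm and 8.59 degrees, less where a joint would pass 70% of its speed; a pose out of reach is approached as far as the arm can. A call with a gripper value outside its range is refused whole. The fingers move at their own pace and stop on an object; "force" is the grip in N (left out, the last holds). Time passes only in rows, so rows that do not move let the fingers close. It gives the time, the measured TCP pose, the force and the opening at its end, in the units of the state.
- telemetry.get_state(): the state, without advancing time (a new reading comes with each control period).
- cams.get_image(name): name is "scene" or "side" or "wrist"; returns a dict with "image" (384x512x3 uint8, red, green, blue), "camera_matrix" (3x3 intrinsics, pixels), "eye" and "attitude" of the camera in the world. Camera axes: x right, y down, z forward; pixel columns grow to the right and rows downward; lengths in m; the calibration is good to about 2 mm. A picture is of the moment at which its call begins. There is no depth.
- manip.sign_off(): hands the job in, once; it reports no verdict.
Trained networks look in a picture, given as the dict that the camera call returned (one of the last four; its "shot" number tells which), for a name from the list of things; names that differ only in an ending like _2 or _b are one class to them, and where a whole thing is asked for, a point or a joint stands for the part that bears it (a point fixed in the world has none). Each returns a list of dicts, best first, with "confidence" (0 to 1); they miss things now and then, are a little off and sometimes report something else, mostly with a low value. They report only what shows in the picture. A call takes as long as a camera call.
- finder.boxes_of(picture, thing): "xy" ([column, row] in pixels, amid what is visible of it).
The state is a dict: "clock": time; "qpos": joint angles; "qd": joint speeds; "effort": joint torques, N m; "position": TCP position; "ee_rot": TCP orientation; "contact_force": force on the tool from outside, world axes, zero at the start; "moment": the same for the moment, N m; "width": finger opening in m.
Only numpy, scipy, OpenCV 4.12 (cv2) and the standard library are available. Lean on these libraries where they do the work, as an engineer would, in place of code of your own. Each camera call takes 0.05 s, during which the arm holds its last target.

## Working session

There is one attempt and no reset: what is moved stays moved. The work goes in short steps, Python scripts to look and compute and a tool call to move; the robot and the scene stay as the last step left them, time stands still between calls to the robot, and variables do not carry over. Pictures are saved under pics/ and viewed, and the job is handed in when it is done.

Besides the shell and the picture viewer there is one more tool, called by a JSON object that holds its "fn" and its "kwargs". carry_out: Moves the arm, as the interface text tells. Its arguments: {"type":"object","properties":{"rows":{"type":"array","items":{"type":"array","items":{"type":"array","items":{"type":"number"}}}},"force":{"type":"number"}},"required":["rows"]}

```bash
mkdir -p pics
cat > h.py <<'E'
import numpy as np, cv2
from rig import telemetry, cams, manip, finder
def snap(n,fn):
    p=cams.get_image(n); cv2.imwrite(f'pics/{fn}.png',cv2.resize(p['image'][:,:,::-1],(800,600),interpolation=cv2.INTER_CUBIC)); return p
E
python3 - <<'E'
from h import *
s=telemetry.get_state(); print({k:np.round(v,3) for k,v in s.items()})
print(manip.hold_point_z)
for n in ['scene','side','wrist']:
    p=snap(n,n+'0'); print(n,p['camera_matrix'],p['eye'],p['attitude'],p['shot'])
    for t in ['board_bar','board_hinge','board','stand','stop_post','pawl_pivot','tiffin','silicone_lid','canister_tall','canister_short','spoon_holder','mug']:
        print(t,[(np.round(d['xy'],1),round(d['confidence'],2)) for d in finder.boxes_of(p,t)[:2]])
E
```

```text
{'clock': np.float64(0.0), 'qpos': array([-0.121,  0.277,  1.506,  0.   ,  1.361, -0.121]), 'qd': array([-0.   ,  0.   , -0.001, -0.001,  0.001,  0.001]), 'effort': array([ 1.0000e-03, -4.1677e+01, -2.4581e+01, -0.0000e+00,  1.1000e-02,
        0.0000e+00]), 'position': array([0.574, 0.   , 0.23 ]), 'ee_rot': array([-0.   ,  1.   ,  0.   , -0.001]), 'contact_force': array([0.386, 0.628, 0.516]), 'moment': array([-0.021, -0.038,  0.046]), 'width': np.float64(0.085)}
0.0187
scene [[363.68880778   0.         263.03268729]
 [  0.         363.68880778 194.56412566]
 [  0.           0.           1.        ]] [1.31028212 0.27029546 1.21371699] [-0.16046785  0.54244514  0.79089646 -0.23342261] 1
board_bar [(array([289.8, 168.4]), 0.57)]
board_hinge [(array([290.3, 182.3]), 0.74)]
board [(array([290.2, 170.7]), 0.83), (array([231. , 148.8]), 0.59)]
stand [(array([284.9, 181.3]), 0.63)]
stop_post [(array([325.3, 166.5]), 0.63)]
pawl_pivot [(array([274.9, 251.3]), 0.73), (array([286.7, 181.6]), 0.69)]
tiffin [(array([286. , 166.5]), 0.68), (array([409.6, 224.4]), 0.55)]
silicone_lid []
canister
[... 991 characters left out ...]
785819 187.76359014]
 [  0.           0.           1.        ]] [0.57494522 0.07238653 0.37374775] [ 1.41815002e-01  9.89893172e-01 -5.58571545e-05  9.84090674e-05] 3
board_bar [(array([199.2, 141.5]), 0.94)]
board_hinge [(array([199. , 128.1]), 0.63)]
board [(array([196.7, 146.9]), 0.7), (array([200.1, 128.2]), 0.49)]
stand [(array([198.4, 127.9]), 0.82)]
stop_post [(array([216.4,   6.6]), 0.73)]
pawl_pivot [(array([199.5, 126.1]), 0.97), (array([479.3,  54.1]), 0.6)]
tiffin []
silicone_lid [(array([406. , 225.8]), 0.58)]
canister_tall [(array([196.6, 128.9]), 0.4)]
canister_short [(array([478.7,  54.2]), 0.97)]
spoon_holder [(array([180.8, 309.1]), 0.74)]
mug [(array([406.6, 223.1]), 0.4)]
```

View pics/scene0.png

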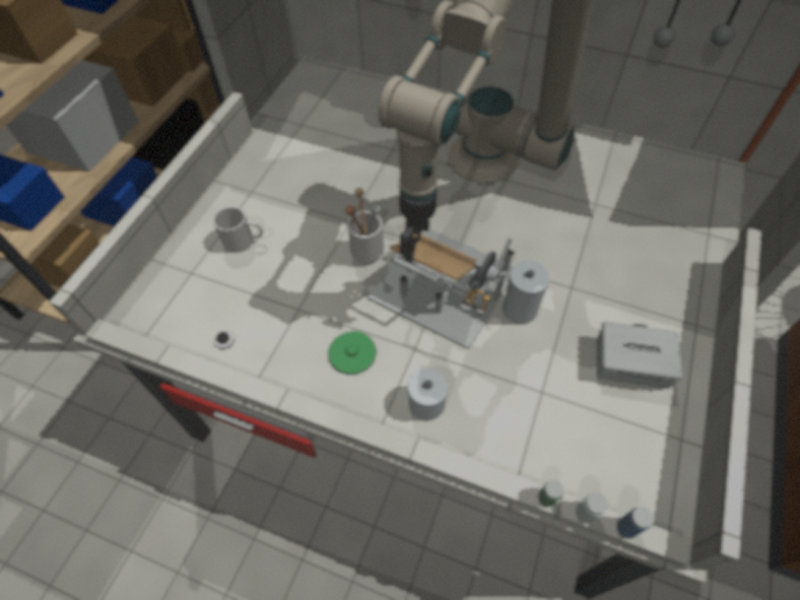

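View pics/side0.png

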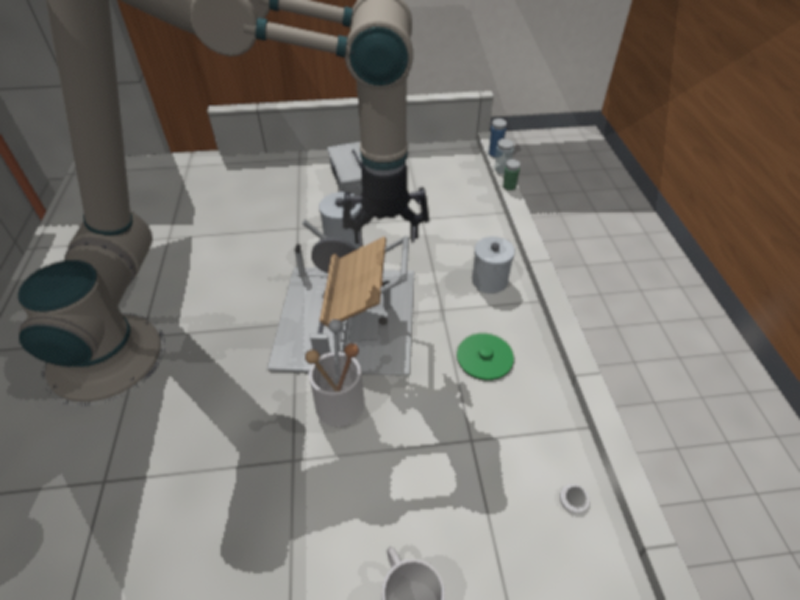

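View pics/wrist0.png

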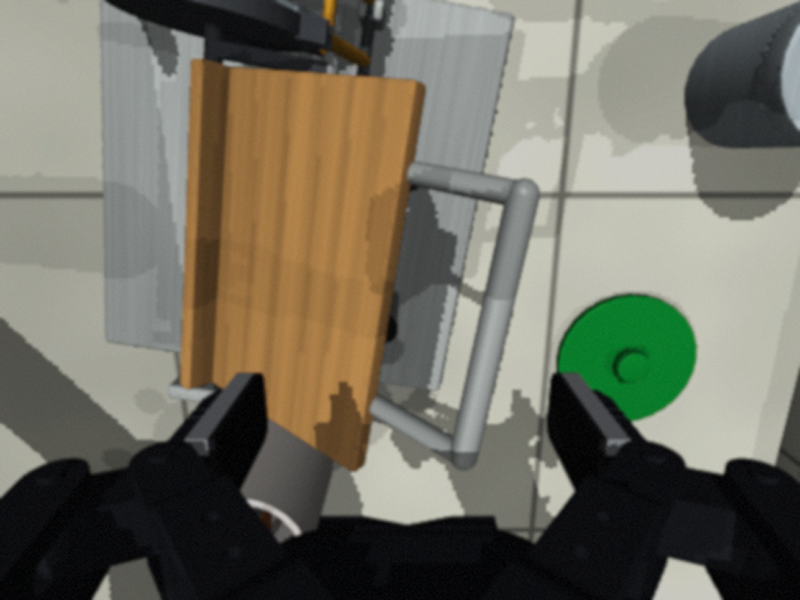

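Wrist view: the bar runs from about (527,190) to (463,460) in the 800 px picture and is tilted roughly -13° to the world y axis. The silicone lid is at (630,355), well clear of it. I'll shift the camera to get a second view.

{"fn": "carry_out", "kwargs": {"rows": [[[1,2,0.5,0,0],[1,2,0.5,0,0],[1,2,0.5,0,0],[1,2,0.5,0,0],[1,0,0,0,0],[1,0,0,0,0],[1,0,0,0,0]]]}}

```text
clock: 2.65
position: [0.654, 0.0198, 0.2313]
ee_rot: [0.0, 1.0, -0.0, -0.001]
contact_force: [-0.1, -0.6, 0.3]
width: 0.0854
```

Run:
```python
from h import *
p=snap('wrist','wrist1'); print(p['eye'],p['attitude']); print(telemetry.get_state()['contact_force'])
for t in ['board_bar','board_hinge','board','stand']:
        print(t,[(np.round(d['xy'],1),round(d['confidence'],2)) for d in finder.boxes_of(p,t)[:2]])
```

```text
[0.65411501 0.09224591 0.37367708] [ 1.41881038e-01  9.89883592e-01 -1.78323989e-05 -4.95681625e-04]
[ 0.16118956 -0.16054866  0.55962059]
board_bar [(array([ 90.5, 156.8]), 0.79)]
board_hinge [(array([118.8, 130. ]), 0.94), (array([ 81.5, 371.6]), 0.65)]
board [(array([ 88.2, 157.5]), 0.71)]
stand [(array([117.6, 133.6]), 0.74), (array([335.6, 238. ]), 0.33)]
```

View pics/wrist1.png

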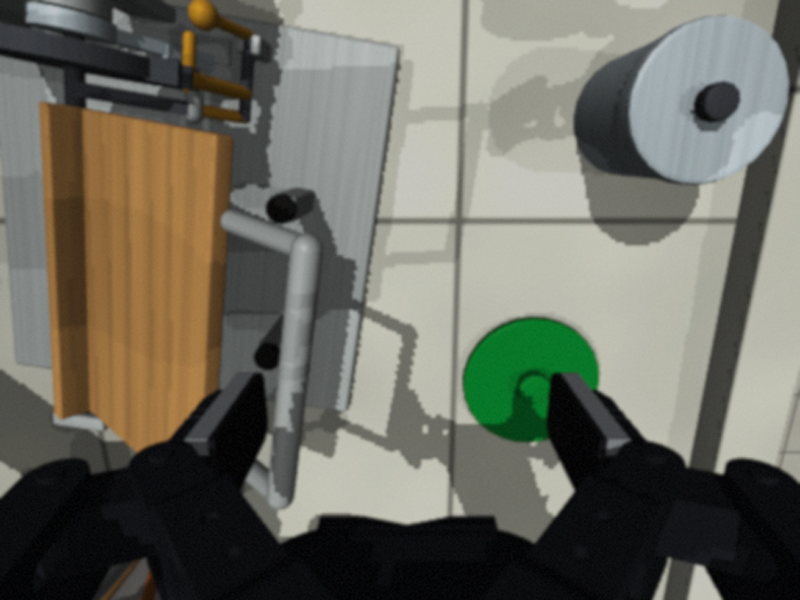

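The bar's corners show at (525,188) and (464,460) in view 0, and at (303,243) and (280,500) in view 1. The plate's far-edge corners are at (398,45) and (345,410) in view 1.

```bash
cat >> h.py <<'E'
from scipy.spatial.transform import Rotation as R
def ray(p,XY):
    K,e,q=p
    u=(np.array(XY)+.5)/1.5625-.5
    d=np.linalg.inv(K)@[u[0],u[1],1]; w,x,y,z=q
    return np.array(e),R.from_quat([x,y,z,w]).apply(d/np.linalg.norm(d))
def tri(*rs):
    A=sum(np.eye(3)-np.outer(d,d) for e,d in rs); b=sum((np.eye(3)-np.outer(d,d))@e for e,d in rs)
    X=np.linalg.solve(A,b); return X,[np.linalg.norm((np.eye(3)-np.outer(d,d))@(X-e)) for e,d in rs]
def atz(r,z): e,d=r; return e+d*(z-e[2])/d[2]
KW=np.array([[304.65785819,0,260.20554606],[0,304.65785819,187.76359014],[0,0,1]])
W0=(KW,[0.57494522,0.07238653,0.37374775],[0.141815,0.98989,-5.6e-5,9.8e-5])
W1=(KW,[0.65411501,0.09224591,0.37367708],[0.141881,0.98988,-1.8e-5,-4.957e-4])
E
python3 - <<'E'
from h import *
a,ea=tri(ray(W0,(525,188)),ray(W1,(303,243))); b,eb=tri(ray(W0,(464,460)),ray(W1,(280,500)))
print(a,ea,b,eb,np.linalg.norm(a-b),(a+b)/2,np.arctan2(-(a-b)[0],(a-b)[1]))
for w,c in ((W0,[(513,15),(437,388)]),(W1,[(398,45),(345,410)])):
    P=[atz(ray(w,x),.01) for x in c]; d=P[0]-P[1]; print(P,np.linalg.norm(d),np.arctan2(-d[0],d[1]))
E
```

```text
[0.61637059 0.06125437 0.2031026 ] [np.float64(0.00018442890503336728), np.float64(0.00018442890503342268)] [ 0.59904334 -0.05113863  0.20116344] [np.float64(9.365675820443065e-05), np.float64(9.365675820440819e-05)] 0.11373732721926744 [0.60770696 0.00505787 0.20213302] -0.15296243281623953
[array([0.6471861 , 0.16333611, 0.01      ]), array([ 0.60048547, -0.11709719,  0.01      ])] 0.28429523810562274 -0.16501595839592004
[array([0.64766031, 0.16470467, 0.01      ]), array([ 0.6006857 , -0.11814169,  0.01      ])] 0.28672055768931304 -0.16457606181485387
```

The measurements agree: the bar's middle is at (0.608, 0.005, 0.202), the yaw is about -0.163, and the angle is asin(0.112/0.19) ≈ 0.63, which is the 0.62 notch. The plate edge measures 0.285–0.287 m against the 0.290 given. Next I go above the bar with the jaws half closed.

{"fn": "carry_out", "kwargs": {"rows": [[[-0.2,-1.5,-0.5,0,-0.08],[-0.2,-1.5,-0.5,0,-0.08],[-0.2,-1.6,-0.5,0,0],[-0.2,0,0,0,0],[-0.2,0,0,0,0],[-0.2,0,0,0,0],[-0.2,0,0,0,0]]], "force": 40}}

```text
clock: 3.6
position: [0.6098, 0.0051, 0.2312]
ee_rot: [-0.0, 0.997, -0.08, 0.0]
contact_force: [-0.1, -0.1, -0.4]
width: 0.0343
```

Run:
```python
from h import *
p=snap('wrist','wrist2'); print(p['eye'],p['attitude']); s=telemetry.get_state();print(s['contact_force'],s['position'],s['width'],s['ee_rot'])
```

```text
[0.62099494 0.07663687 0.37365985] [ 0.14129594  0.98674366 -0.0790636  -0.01101621]
[ 0.09772915  0.09326941 -0.56120616] [0.60967374 0.00517251 0.23114453] 0.033591329350005125 [-4.27801621e-05  9.96813238e-01 -7.97705780e-02  1.45167963e-04]
```

View pics/wrist2.png

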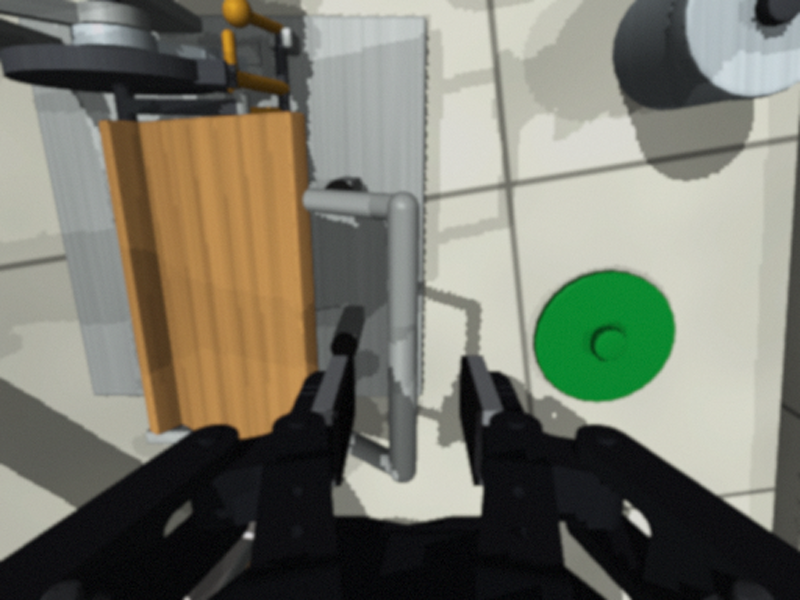

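The bar (x≈403, rows 205 to 470) is vertical in the picture, midway between the pads at about 345 and 470, so it's aligned. I'll descend and grip.

{"fn": "carry_out", "kwargs": {"rows": [[[-0.2,-0.2,0,-1.2,0],[-0.2,0,0,-1.2,0],[-0.2,0,0,-1.2,0],[-0.2,0,0,-1.2,0],[-0.2,0,0,0,0],[-1,0,0,0,0],[-1,0,0,0,0],[-1,0,0,0,0],[-1,0,0,0,0],[-1,0,0,0,0],[-1,0,0,0,0]]]}}

```text
clock: 4.75
position: [0.6077, 0.0049, 0.1839]
ee_rot: [0.0, 0.997, -0.08, 0.001]
contact_force: [1.2, -0.1, 0.9]
width: 0.0101
```

Run:
```python
from h import *
p=snap('wrist','wrist3');p=snap('side','side3'); s=telemetry.get_state();print(s['contact_force'],s['position'],s['width'],s['ee_rot'])
```

```text
[ 2.11765528 -0.33239324  1.2802289 ] [0.60772945 0.00488798 0.18386251] 0.010439257392946736 [ 5.57591713e-05  9.96799865e-01 -7.99314541e-02  9.94773906e-04]
```

View pics/wrist3.png

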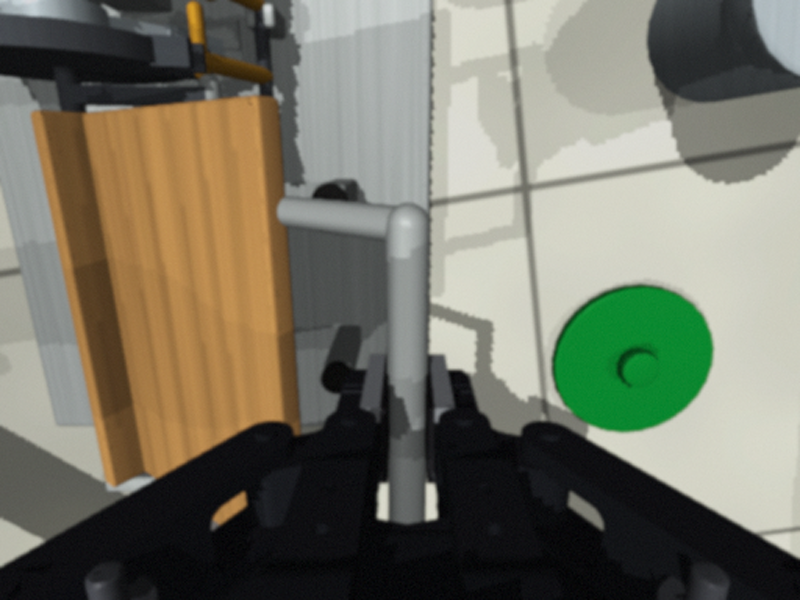

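View pics/side3.png

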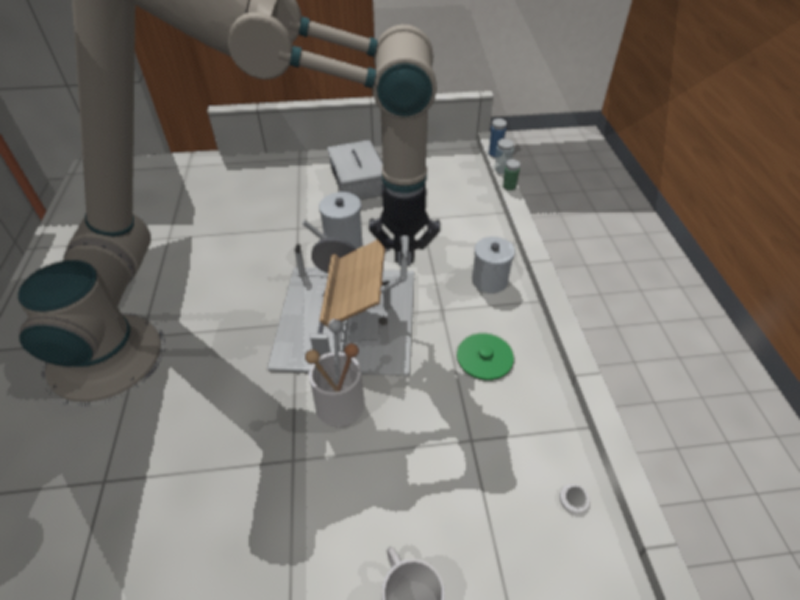

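The bar is gripped (width 10.4 mm, force small). Now I'll work out the arc.

```bash
cat >> h.py <<'E'
PSI=-0.163
U=np.array([np.cos(PSI),np.sin(PSI),0])
def bar(t,r=.19): return r*(np.cos(t)*U+np.sin(t)*np.array([0,0,1]))
C=np.array([0.6077,0.0049,0.1838])-bar(0.63)   # hinge in TCP terms
def est(pos): v=np.array(pos)-C; return np.arctan2(v[2],v@U), np.hypot(v[2],v@U), 
def rows(t0,t1,n,g=-1):
    ts=np.linspace(t0,t1,n+1); P=np.array([bar(t) for t in ts])*100
    Q=np.round(P,2); return [[g]+[round(float(x),2) for x in d]+[0] for d in np.diff(Q,axis=0)]
def tang(t): return -np.sin(t)*U+np.cos(t)*np.array([0,0,1])
E
python3 - <<'E'
from h import *
print(C+[0,0,.0187]); print(rows(.63,1.10,12))
E
```

```text
[0.45620977 0.02981395 0.0905625 ]
[[-1, -0.45, 0.07, 0.6, 0], [-1, -0.46, 0.08, 0.57, 0], [-1, -0.49, 0.08, 0.56, 0], [-1, -0.51, 0.08, 0.53, 0], [-1, -0.53, 0.09, 0.52, 0], [-1, -0.55, 0.09, 0.49, 0], [-1, -0.57, 0.09, 0.47, 0], [-1, -0.58, 0.1, 0.45, 0], [-1, -0.61, 0.1, 0.43, 0], [-1, -0.61, 0.1, 0.4, 0], [-1, -0.64, 0.1, 0.37, 0], [-1, -0.65, 0.11, 0.35, 0]]
```

{"fn": "carry_out", "kwargs": {"rows": [[[-1,-0.45,0.07,0.6,0],[-1,-0.46,0.08,0.57,0],[-1,-0.49,0.08,0.56,0],[-1,-0.51,0.08,0.53,0],[-1,-0.53,0.09,0.52,0],[-1,0,0,0,0],[-1,0,0,0,0]]]}}

```text
clock: 5.55
position: [0.5841, 0.0088, 0.2126]
ee_rot: [0.0, 0.997, -0.08, 0.002]
contact_force: [5.3, -1.0, 2.5]
width: 0.0107
```

```bash
cat > st.py <<'E'
from h import *
s=telemetry.get_state();t,r=est(s['position']);f=s['contact_force']
rad=np.array([np.cos(t)*U[0],np.cos(t)*U[1],np.sin(t)])
print(round(s['clock'],2),'th %.3f r %.4f'%(t,r),'F',np.round(f,1),'tang %.2f rad %.2f lat %.2f'%(-(f@tang(t)),f@rad,f@np.array([-U[1],U[0],0])),'w',round(float(s['width']),4),np.round(s['position'],4))
E
python3 st.py
```

```text
5.55 th 0.826 r 0.1913 F [ 5.3 -1.   2.5] tang 2.28 rad 5.44 lat -0.15 w 0.0107 [0.5841 0.0088 0.2126]
```

{"fn": "carry_out", "kwargs": {"rows": [[[-1,-0.45,0.09,0.49,0],[-1,-0.52,0.09,0.47,0],[-1,-0.53,0.09,0.45,0],[-1,-0.61,0.1,0.43,0],[-1,0,0,0,0],[-1,0,0,0,0]]]}}

```text
clock: 6.15
position: [0.5632, 0.0122, 0.2306]
ee_rot: [0.0, 0.997, -0.08, 0.002]
contact_force: [6.0, -1.3, 4.0]
width: 0.0107
```

```bash
python3 st.py
```

```text
6.15 th 0.972 r 0.1923 F [ 6.  -1.3  4. ] tang 2.81 rad 6.79 lat -0.26 w 0.0107 [0.5632 0.0122 0.2306]
```

Run:
```python
from h import *
from scipy.optimize import least_squares
P=np.array([[.6077,.0049,.1838],[.5841,.0088,.2126],[.5632,.0122,.2306]])
q=np.c_[P@U,P[:,2]]; c=np.array([C@U,C[2]]); print(q-c)
f=least_squares(lambda x:np.hypot(*(q-x).T)-.19,c); print(f.x-c,f.fun,[np.arctan2(*(a-f.x)[::-1]) for a in q])
```

```text
[[0.15352523 0.1119375 ]
 [0.12960516 0.1407375 ]
 [0.10843044 0.1587375 ]]
[-0.00382512  0.00545445] [-5.86011636e-06  1.35389355e-05 -7.87683716e-06] [np.float64(0.5949344075007428), np.float64(0.7922930578666402), np.float64(0.9386927047468983)]
```

```bash
cat >> h.py <<'E'
C=C+(-.0038)*U+np.array([0,0,.0055])
E
python3 -c "
from h import *
print(rows(.94,1.16,6))"; python3 st.py
```

```text
[[-1, -0.57, 0.09, 0.4, 0], [-1, -0.57, 0.1, 0.38, 0], [-1, -0.59, 0.1, 0.36, 0], [-1, -0.6, 0.09, 0.34, 0], [-1, -0.62, 0.11, 0.31, 0], [-1, -0.62, 0.1, 0.29, 0]]
6.15 th 0.939 r 0.1900 F [ 6.  -1.3  4. ] tang 2.59 rad 6.88 lat -0.26 w 0.0107 [0.5632 0.0122 0.2306]
```

{"fn": "carry_out", "kwargs": {"rows": [[[-1,-0.47,0.09,0.45,0],[-1,-0.57,0.1,0.38,0],[-1,-0.59,0.1,0.36,0],[-1,-0.6,0.09,0.34,0],[-1,0,0,0,0],[-1,0,0,0,0]]]}}

```text
clock: 6.75
position: [0.5403, 0.016, 0.2456]
ee_rot: [0.0, 0.997, -0.08, 0.001]
contact_force: [4.5, -2.7, 5.8]
width: 0.0109
```

```bash
python3 st.py
```

```text
6.75 th 1.084 r 0.1903 F [ 4.5 -2.7  5.8] tang 1.62 rad 7.44 lat -1.96 w 0.0109 [0.5403 0.016  0.2456]
```

{"fn": "carry_out", "kwargs": {"rows": [[[-1,-0.3,0.04,0.25,0],[-1,-0.3,0.04,0.25,0],[-1,-0.3,0.06,0.2,0],[-1,-0.3,0.04,0.15,0],[-1,0,0,0,0],[-1,0,0,0,0]]]}}

```text
clock: 7.35
position: [0.5262, 0.0183, 0.2527]
ee_rot: [0.0, 0.997, -0.08, -0.001]
contact_force: [2.1, -1.5, -1.4]
width: 0.0106
```

```bash
python3 st.py
```

```text
7.35 th 1.168 r 0.1906 F [ 2.1 -1.5 -1.4] tang 2.72 rad -0.40 lat -1.12 w 0.0106 [0.5262 0.0183 0.2527]
```

{"fn": "carry_out", "kwargs": {"rows": [[[-1,-0.09,0.02,0.04,0],[-1,-0.09,0.01,0.04,0],[-1,-0.09,0.02,0.04,0],[-1,0,0,0,0],[-1,0,0,0,0]]]}}

```text
clock: 7.85
position: [0.5235, 0.0188, 0.2541]
ee_rot: [0.0, 0.997, -0.08, -0.001]
contact_force: [-1.2, -1.9, -4.1]
width: 0.0105
```

```bash
python3 st.py
```

```text
7.85 th 1.184 r 0.1908 F [-1.2 -1.9 -4.1] tang 0.71 rad -4.10 lat -2.05 w 0.0105 [0.5235 0.0188 0.2541]
```

{"fn": "carry_out", "kwargs": {"rows": [[[-1,-0.09,0.02,0.04,0],[-1,-0.09,0.01,0.04,0],[-1,-0.09,0.02,0.03,0],[-1,0,0,0,0],[-1,0,0,0,0]]]}}

```text
clock: 8.35
position: [0.521, 0.0192, 0.2551]
ee_rot: [0.0, 0.997, -0.08, -0.001]
contact_force: [-2.0, -2.2, -8.6]
width: 0.0104
```

```bash
python3 st.py
```

```text
8.35 th 1.198 r 0.1908 F [-2.  -2.2 -8.6] tang 1.67 rad -8.61 lat -2.45 w 0.0104 [0.521  0.0192 0.2551]
```

{"fn": "carry_out", "kwargs": {"rows": [[[-1,-0.09,0.02,0.04,0],[-1,-0.09,0.01,0.03,0],[-1,-0.09,0.02,0.03,0],[-1,0,0,0,0],[-1,0,0,0,0]]]}}

```text
clock: 8.85
position: [0.5184, 0.0197, 0.2561]
ee_rot: [0.0, 0.997, -0.08, -0.001]
contact_force: [-2.5, -3.0, -11.4]
width: 0.0102
```

```bash
python3 st.py
```

```text
8.85 th 1.213 r 0.1908 F [ -2.5  -3.  -11.4] tang 2.17 rad -11.39 lat -3.38 w 0.0102 [0.5184 0.0197 0.2561]
```

Run:
```python
from h import *
from scipy.optimize import least_squares
P=np.array([[.6077,.0049,.1838],[.5841,.0088,.2126],[.5632,.0122,.2306],[.5403,.016,.2456],[.5262,.0183,.2527],[.5235,.0188,.2541],[.521,.0192,.2551],[.5184,.0197,.2561]])
q=np.c_[P@U,P[:,2]]; c=np.array([C@U,C[2]])
for fixed in (1,0):
  f=least_squares(lambda x:np.hypot(*(q-x[:2]).T)-(.19 if fixed else x[2]),[*c,.19]); x=f.x[:2];print(f.x-[*c,.19],np.round(f.fun*1000,2),np.round([np.arctan2(*(a-x)[::-1]) for a in q],3), x[1]+.0187)
p=snap('wrist','wrist4');p=snap('scene','scene4');p=snap('side','side4')
```

```text
[-0.00115053  0.00119459  0.        ] [ 0.24 -0.07 -0.34 -0.17 -0.04  0.17  0.14  0.1 ] [0.586 0.783 0.93  1.076 1.16  1.176 1.19  1.205] 0.09725708385539464
[-0.00747252 -0.00705908  0.01013232] [-0.03  0.1  -0.07 -0.03 -0.07  0.1   0.04 -0.04] [0.603 0.79  0.929 1.068 1.147 1.163 1.176 1.19 ] 0.08900341141258006
```

View pics/wrist4.png

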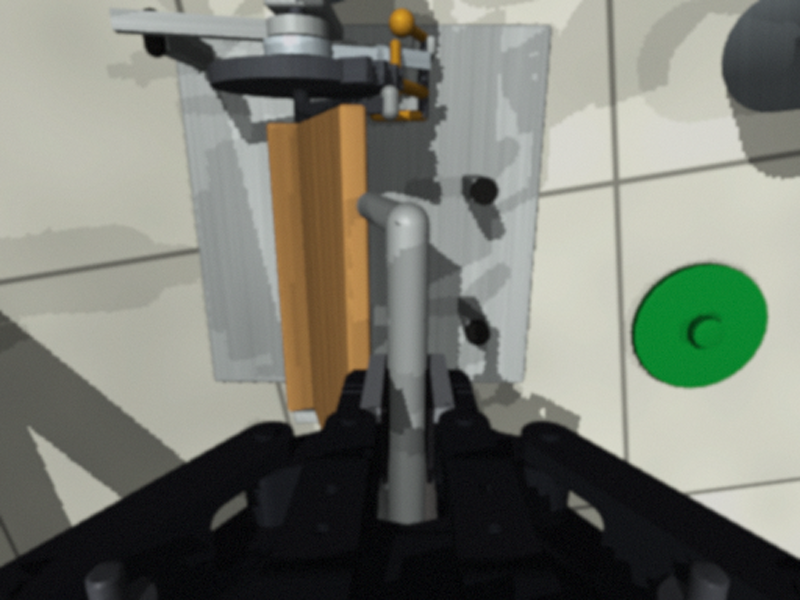

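View pics/side4.png

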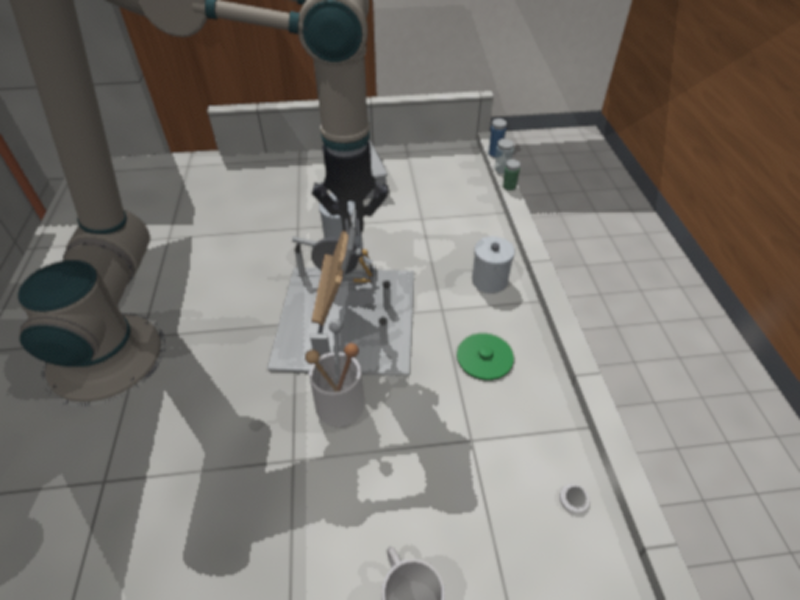

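Wrist view: the spring arm at (110–260, 25) is close above the post cap at (155,45), so touch is near. The z preload comes from arc error, so I'll relieve it before feeling for the stop.

{"fn": "carry_out", "kwargs": {"rows": [[[-1,0,-0.03,-0.1,0],[-1,0,-0.04,-0.1,0],[-1,0,0,0,0],[-1,0,0,0,0]]]}}

```text
clock: 9.4
position: [0.5201, 0.0194, 0.2554]
ee_rot: [-0.0, 0.997, -0.08, 0.001]
contact_force: [0.0, -1.6, -6.7]
width: 0.0108
```

```bash
cat >> h.py <<'E'
C=C-.00747*U+np.array([0,0,-.00706])
E
python3 st.py
```

```text
9.4 th 1.181 r 0.2001 F [ 0.  -1.6 -6.7] tang 2.79 rad -6.06 lat -1.58 w 0.0108 [0.5201 0.0194 0.2554]
```

{"fn": "carry_out", "kwargs": {"rows": [[[-1,-0.09,0.01,0.0,0],[-1,-0.09,0.01,0.02,0],[-1,-0.09,0.02,0.03,0],[-1,0,0,0,0],[-1,0,0,0,0]]]}}

```text
clock: 9.9
position: [0.5177, 0.0198, 0.2563]
ee_rot: [-0.0, 0.997, -0.08, 0.002]
contact_force: [3.1, 0.1, 0.3]
width: 0.0101
```

```bash
python3 st.py
```

```text
9.9 th 1.194 r 0.2000 F [3.1 0.1 0.3] tang 2.67 rad 1.40 lat 0.56 w 0.0101 [0.5177 0.0198 0.2563]
```

{"fn": "carry_out", "kwargs": {"rows": [[[-1,-0.09,0.01,0.02,0],[-1,-0.09,0.01,0.03,0],[-1,-0.09,0.02,0.02,0],[-1,0,0,0,0],[-1,0,0,0,0]]]}}

```text
clock: 10.4
position: [0.5151, 0.0201, 0.2571]
ee_rot: [-0.0, 0.997, -0.08, 0.002]
contact_force: [5.0, 0.4, 5.2]
width: 0.0101
```

```bash
python3 st.py
```

```text
10.4 th 1.208 r 0.1998 F [5.  0.4 5.2] tang 2.67 rad 6.58 lat 1.22 w 0.0101 [0.5151 0.0201 0.2571]
```

{"fn": "carry_out", "kwargs": {"rows": [[[-1,-0.09,0.01,0.03,0],[-1,-0.09,0.01,0.03,0],[-1,-0.09,0.02,0.03,0],[-1,0,0,0,0],[-1,0,0,0,0]]]}}

```text
clock: 10.9
position: [0.5123, 0.0206, 0.2582]
ee_rot: [-0.0, 0.997, -0.08, 0.002]
contact_force: [4.5, 1.5, 5.6]
width: 0.0101
```

```bash
python3 st.py
```

```text
10.9 th 1.223 r 0.1999 F [4.5 1.5 5.6] tang 2.03 rad 6.71 lat 2.21 w 0.0101 [0.5123 0.0206 0.2582]
```

Tangential effort holds steady at 2 to 2.8 N, so there's no touch yet. I'll go on.

{"fn": "carry_out", "kwargs": {"rows": [[[-1,-0.09,0.02,0.04,0],[-1,-0.09,0.01,0.04,0],[-1,-0.09,0.02,0.04,0],[-1,0,0,0,0],[-1,0,0,0,0]]]}}

```text
clock: 11.4
position: [0.5095, 0.021, 0.2591]
ee_rot: [-0.0, 0.997, -0.08, 0.002]
contact_force: [4.8, 0.9, 6.2]
width: 0.0106
```

```bash
python3 st.py
```

```text
11.4 th 1.238 r 0.1998 F [4.8 0.9 6.2] tang 2.36 rad 7.33 lat 1.64 w 0.0106 [0.5095 0.021  0.2591]
```

{"fn": "carry_out", "kwargs": {"rows": [[[-1,-0.09,0.02,0.03,0],[-1,-0.09,0.01,0.04,0],[-1,-0.09,0.02,0.03,0],[-1,0,0,0,0],[-1,0,0,0,0]]]}}

```text
clock: 11.9
position: [0.506, 0.0216, 0.2599]
ee_rot: [-0.0, 0.997, -0.08, 0.001]
contact_force: [4.1, 1.5, 6.9]
width: 0.0103
```

```bash
python3 st.py
```

```text
11.9 th 1.256 r 0.1994 F [4.1 1.5 6.9] tang 1.43 rad 7.74 lat 2.16 w 0.0103 [0.506  0.0216 0.2599]
```

{"fn": "carry_out", "kwargs": {"rows": [[[-1,-0.09,0.02,0.03,0],[-1,-0.09,0.01,0.04,0],[-1,-0.09,0.02,0.03,0],[-1,0,0,0,0],[-1,0,0,0,0]]]}}

```text
clock: 12.4
position: [0.5032, 0.022, 0.2607]
ee_rot: [-0.0, 0.997, -0.08, 0.001]
contact_force: [4.1, 1.0, 7.0]
width: 0.0099
```

```bash
python3 st.py
```

```text
12.4 th 1.271 r 0.1993 F [4.1 1.  7. ] tang 1.61 rad 7.81 lat 1.65 w 0.0099 [0.5032 0.022  0.2607]
```

{"fn": "carry_out", "kwargs": {"rows": [[[-1,-0.09,0.02,0.03,0],[-1,-0.09,0.01,0.03,0],[-1,-0.09,0.02,0.03,0],[-1,0,0,0,0],[-1,0,0,0,0]]]}}

```text
clock: 12.9
position: [0.5005, 0.0225, 0.2614]
ee_rot: [-0.0, 0.997, -0.08, 0.001]
contact_force: [4.2, 0.1, 4.6]
width: 0.0101
```

```bash
python3 st.py
```

```text
12.9 th 1.285 r 0.1992 F [4.2 0.1 4.6] tang 2.69 rad 5.61 lat 0.80 w 0.0101 [0.5005 0.0225 0.2614]
```

{"fn": "carry_out", "kwargs": {"rows": [[[-1,-0.09,0.02,0.03,0],[-1,-0.09,0.01,0.02,0],[-1,-0.09,0.02,0.03,0],[-1,0,0,0,0],[-1,0,0,0,0]]]}}

```text
clock: 13.4
position: [0.4971, 0.023, 0.2619]
ee_rot: [-0.0, 0.997, -0.08, -0.0]
contact_force: [2.5, 1.7, 5.5]
width: 0.0104
```

```bash
python3 st.py
```

```text
13.4 th 1.303 r 0.1988 F [2.5 1.7 5.5] tang 0.66 rad 5.94 lat 2.09 w 0.0104 [0.4971 0.023  0.2619]
```

{"fn": "carry_out", "kwargs": {"rows": [[[-1,-0.09,0.02,0.02,0],[-1,-0.09,0.01,0.02,0],[-1,-0.09,0.01,0.03,0],[-1,0,0,0,0],[-1,0,0,0,0]]]}}

```text
clock: 13.9
position: [0.4944, 0.0235, 0.2626]
ee_rot: [-0.0, 0.997, -0.08, -0.0]
contact_force: [3.0, 1.6, 5.7]
width: 0.0107
```

```bash
python3 st.py
```

```text
13.9 th 1.316 r 0.1986 F [3.  1.6 5.7] tang 1.13 rad 6.23 lat 2.08 w 0.0107 [0.4944 0.0235 0.2626]
```

{"fn": "carry_out", "kwargs": {"rows": [[[-1,-0.09,0.02,0.02,0],[-1,-0.09,0.01,0.02,0],[-1,-0.09,0.01,0.02,0],[-1,0,0,0,0],[-1,0,0,0,0]]]}}

```text
clock: 14.4
position: [0.492, 0.0239, 0.2631]
ee_rot: [-0.0, 0.997, -0.08, -0.0]
contact_force: [3.1, 1.7, 4.9]
width: 0.0101
```

```bash
python3 st.py; python3 -c "
from h import *
snap('wrist','wrist5')"
```

```text
14.4 th 1.329 r 0.1985 F [3.1 1.7 4.9] tang 1.53 rad 5.39 lat 2.15 w 0.0101 [0.492  0.0239 0.2631]
```

View pics/wrist5.png

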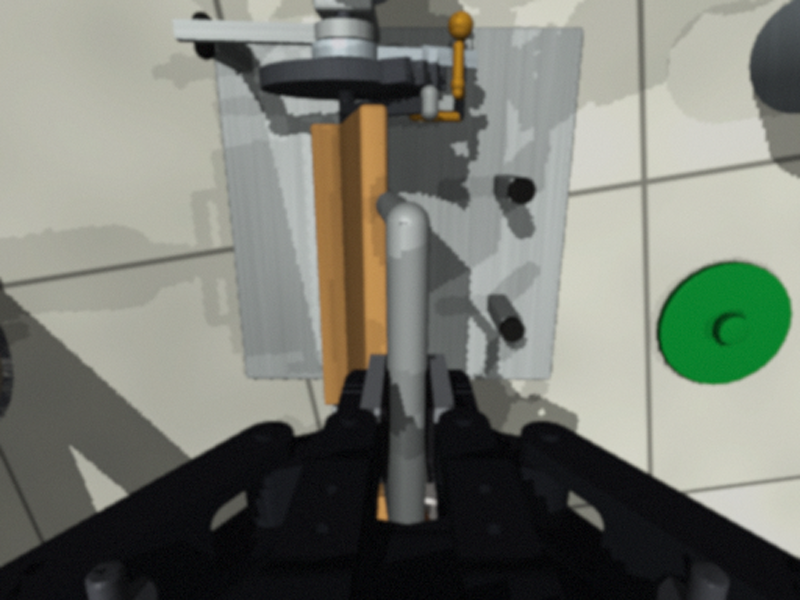

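```bash
python3 -c "
import cv2,numpy as np
a=cv2.imread('pics/wrist4.png')[0:150,100:600];b=cv2.imread('pics/wrist5.png')[0:150,130:630]
cv2.imwrite('pics/cmp.png',cv2.resize(np.vstack([a,b]),(800,480)))"
```

```text
(no output)
```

View pics/cmp.png

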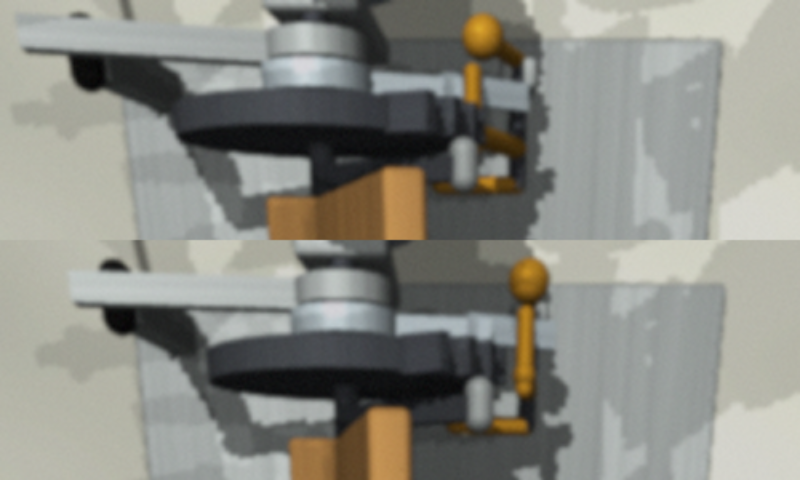

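The brass pawl now looks more upright (knob at about (460,25)) than in wrist4. It may be on the way over or already tripped. I'll keep feeling in small steps.

{"fn": "carry_out", "kwargs": {"rows": [[[-1,-0.09,0.02,0.02,0],[-1,-0.09,0.01,0.02,0],[-1,-0.09,0.01,0.02,0],[-1,0,0,0,0],[-1,0,0,0,0]]]}}

```text
clock: 14.95
position: [0.4889, 0.0243, 0.2634]
ee_rot: [-0.0, 0.997, -0.08, -0.001]
contact_force: [2.8, 2.8, 4.3]
width: 0.0104
```

```bash
python3 st.py; python3 -c "
from h import *
snap('wrist','wrist6')"
```

```text
14.95 th 1.344 r 0.1981 F [2.8 2.8 4.3] tang 1.28 rad 4.69 lat 3.24 w 0.0104 [0.4889 0.0243 0.2634]
```

{"fn": "carry_out", "kwargs": {"rows": [[[-1,-0.1,0.02,0.02,0],[-1,-0.1,0.01,0.02,0],[-1,0,0,0,0],[-1,0,0,0,0]]]}}

```text
clock: 15.4
position: [0.4877, 0.0245, 0.2636]
ee_rot: [-0.0, 0.997, -0.08, 0.0]
contact_force: [4.9, 2.8, 2.9]
width: 0.01
```

```bash
python3 st.py; python3 -c "
from h import *
snap('wrist','wrist7')
a=cv2.imread('pics/wrist6.png')[0:150,130:630];b=cv2.imread('pics/wrist7.png')[0:150,130:630]
cv2.imwrite('pics/cmp2.png',cv2.resize(np.vstack([a,b]),(800,480)))"
```

```text
15.4 th 1.351 r 0.1981 F [4.9 2.8 2.9] tang 3.66 rad 3.75 lat 3.51 w 0.01 [0.4877 0.0245 0.2636]
```

View pics/cmp2.png

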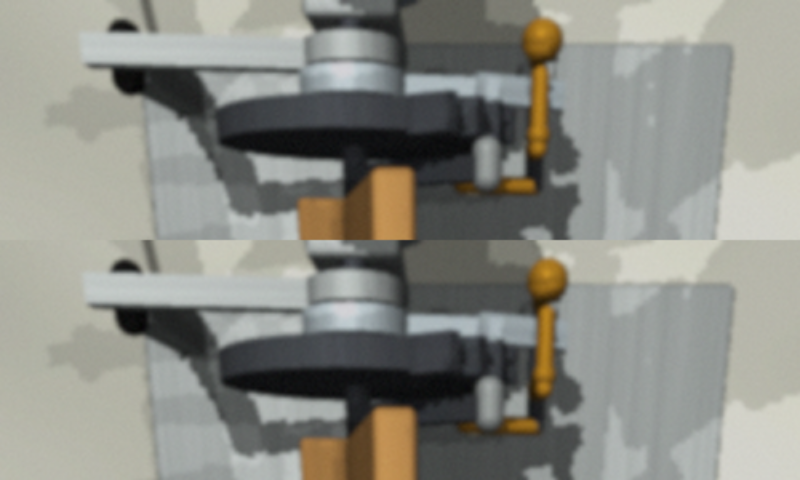

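Effort rose to 3.7 N and the advance shortened (1.2 mm for 2 mm commanded), so this is probably the touch, around TCP x ≈ 0.489. Baseline was about 1.5 N.

{"fn": "carry_out", "kwargs": {"rows": [[[-1,-0.1,0.02,0.02,0],[-1,-0.1,0.01,0.01,0],[-1,0,0,0,0],[-1,0,0,0,0]]]}}

```text
clock: 15.85
position: [0.4864, 0.0247, 0.2639]
ee_rot: [-0.0, 0.997, -0.08, 0.001]
contact_force: [6.3, 2.6, 1.6]
width: 0.0104
```

```bash
python3 st.py
```

```text
15.85 th 1.358 r 0.1981 F [6.3 2.6 1.6] tang 5.29 rad 2.82 lat 3.62 w 0.0104 [0.4864 0.0247 0.2639]
```

{"fn": "carry_out", "kwargs": {"rows": [[[-1,-0.1,0.02,0.02,0],[-1,-0.1,0.01,0.01,0],[-1,0,0,0,0],[-1,0,0,0,0]]]}}

```text
clock: 16.25
position: [0.4852, 0.0249, 0.2641]
ee_rot: [-0.0, 0.997, -0.08, 0.002]
contact_force: [6.2, 2.0, 0.9]
width: 0.0102
```

```bash
python3 st.py; python3 -c "
from h import *
snap('wrist','wrist8')"
```

```text
16.25 th 1.364 r 0.1980 F [6.2 2.  0.9] tang 5.52 rad 2.11 lat 3.00 w 0.0102 [0.4852 0.0249 0.2641]
```

View pics/wrist8.png

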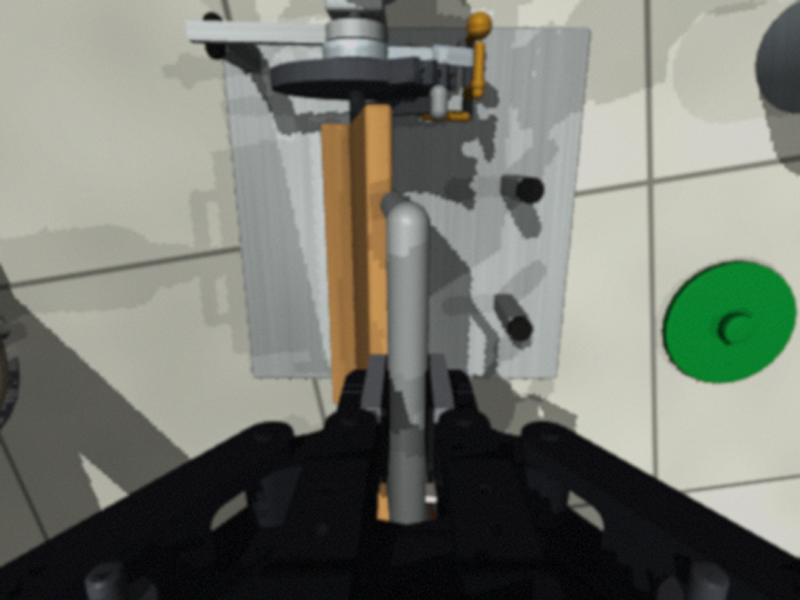

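{"fn": "carry_out", "kwargs": {"rows": [[[-1,-0.1,0.01,0.02,0],[-1,-0.1,0.01,0.01,0],[-1,0,0,0,0],[-1,0,0,0,0]]]}}

```text
clock: 16.7
position: [0.484, 0.0251, 0.2644]
ee_rot: [-0.0, 0.997, -0.08, 0.002]
contact_force: [10.0, 3.7, -1.4]
width: 0.0103
```

```bash
python3 st.py; python3 -c "
from h import *
snap('wrist','wrist9')"
```

```text
16.7 th 1.370 r 0.1980 F [10.   3.7 -1.4] tang 9.40 rad 0.45 lat 5.33 w 0.0103 [0.484  0.0251 0.2644]
```

{"fn": "carry_out", "kwargs": {"rows": [[[-1,-0.1,0.01,0.02,0],[-1,-0.1,0.01,0.01,0],[-1,0,0,0,0],[-1,0,0,0,0]]]}}

```text
clock: 17.15
position: [0.4826, 0.0252, 0.2647]
ee_rot: [-0.0, 0.997, -0.08, 0.003]
contact_force: [11.5, 3.4, -0.5]
width: 0.0104
```

```bash
python3 st.py; python3 -c "
from h import *
snap('wrist','wrist10')
cv2.imwrite('pics/cmp3.png',cv2.resize(np.vstack([cv2.imread(f'pics/wrist{i}.png')[0:130,150:600] for i in (8,9,10)]),(690,600)))"
```

```text
17.15 th 1.377 r 0.1981 F [11.5  3.4 -0.5] tang 10.65 rad 1.56 lat 5.25 w 0.0104 [0.4826 0.0252 0.2647]
```

View pics/cmp3.png

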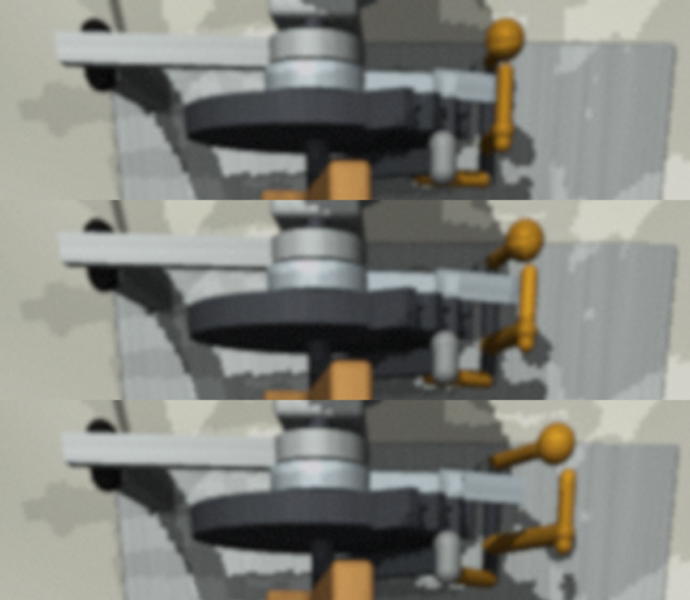

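The pawl lever is swinging over: the knob goes from 505 to 525 to 557 across the three crops. Growth is about 9 N, far below the 24 N limit. One more small step will show whether it has settled.

{"fn": "carry_out", "kwargs": {"rows": [[[-1,-0.1,0.01,0.02,0],[-1,-0.05,0.01,0.01,0],[-1,0,0,0,0],[-1,0,0,0,0],[-1,0,0,0,0]]]}}

```text
clock: 17.7
position: [0.4816, 0.0254, 0.2649]
ee_rot: [-0.0, 0.997, -0.08, 0.004]
contact_force: [12.1, 2.8, -3.6]
width: 0.0108
```

```bash
python3 st.py; python3 -c "
from h import *
snap('wrist','wrist11')
cv2.imwrite('pics/cmp4.png',cv2.resize(np.vstack([cv2.imread(f'pics/wrist{i}.png')[0:130,150:600] for i in (10,11)]),(690,400)))"
```

```text
17.7 th 1.383 r 0.1981 F [12.1  2.8 -3.6] tang 11.93 rad -1.41 lat 4.72 w 0.0108 [0.4816 0.0254 0.2649]
```

View pics/cmp4.png

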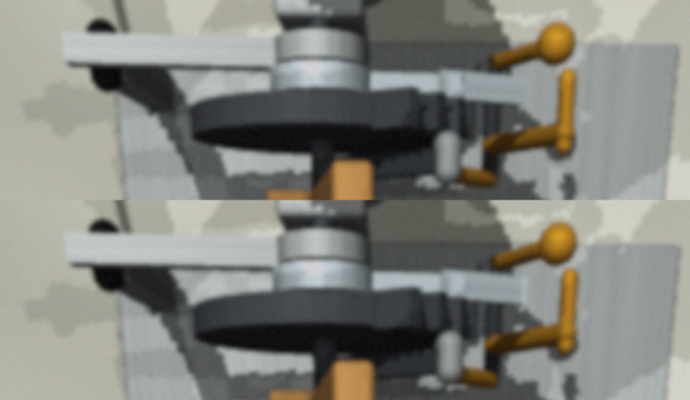

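The pawl is settled in its thrown position (knob unchanged between the last two pictures), at about 10 N over baseline. Now I carry the board down, retracing the path.

{"fn": "carry_out", "kwargs": {"rows": [[[-1,0.4,-0.09,-0.1,0],[-1,0.65,-0.09,-0.12,0],[-1,0.7,-0.09,-0.15,0],[-1,0.7,-0.09,-0.15,0],[-1,0.57,-0.09,-0.2,0],[-1,0.57,-0.09,-0.2,0],[-1,0.58,-0.09,-0.2,0],[-1,0.58,-0.1,-0.2,0],[-1,0.7,-0.11,-0.35,0],[-1,0.71,-0.12,-0.36,0],[-1,0,0,0,0]]]}}

```text
clock: 18.85
position: [0.5397, 0.0159, 0.2447]
ee_rot: [-0.0, 0.997, -0.08, -0.001]
contact_force: [4.0, 2.8, 5.3]
width: 0.0104
```

```bash
python3 st.py
```

```text
18.85 th 1.068 r 0.1990 F [4.  2.8 5.3] tang 0.48 rad 6.34 lat 3.40 w 0.0104 [0.5397 0.0159 0.2447]
```

{"fn": "carry_out", "kwargs": {"rows": [[[-1,0.78,-0.12,-0.45,0],[-1,0.78,-0.12,-0.47,0],[-1,0.78,-0.13,-0.48,0],[-1,0.7,-0.11,-0.57,0],[-1,0.7,-0.11,-0.6,0],[-1,0.7,-0.12,-0.63,0],[-1,0,0,0,0]]]}}

```text
clock: 19.55
position: [0.584, 0.0086, 0.2111]
ee_rot: [0.0, 0.997, -0.08, -0.001]
contact_force: [1.7, 1.5, -1.5]
width: 0.0104
```

```bash
python3 st.py
```

```text
19.55 th 0.785 r 0.1992 F [ 1.7  1.5 -1.5] tang 2.10 rad -0.02 lat 1.81 w 0.0104 [0.584  0.0086 0.2111]
```

{"fn": "carry_out", "kwargs": {"rows": [[[-1,0.53,-0.08,-0.52,0],[-1,0.5,-0.08,-0.53,0],[-1,0.48,-0.08,-0.55,0],[-1,0.45,-0.07,-0.56,0],[-1,0.42,-0.07,-0.58,0],[-1,0,0,0,0]]]}}

```text
clock: 20.15
position: [0.6077, 0.0047, 0.1843]
ee_rot: [0.0, 0.997, -0.08, -0.001]
contact_force: [-0.4, 1.2, -1.2]
width: 0.0101
```

```bash
python3 st.py
```

```text
20.15 th 0.605 r 0.2004 F [-0.4  1.2 -1.2] tang 0.69 rad -1.18 lat 1.09 w 0.0101 [0.6077 0.0047 0.1843]
```

{"fn": "carry_out", "kwargs": {"rows": [[[-1,0.4,-0.06,-0.57,0],[-1,0.37,-0.06,-0.58,0],[-1,0.34,-0.06,-0.59,0],[-1,0.32,-0.05,-0.61,0],[-1,0.29,-0.05,-0.62,0],[-1,0.26,-0.04,-0.63,0],[-1,0,0,0,0]]]}}

```text
clock: 20.85
position: [0.6279, 0.0015, 0.1486]
ee_rot: [0.0, 0.997, -0.08, -0.0]
contact_force: [-1.7, -0.6, -1.6]
width: 0.0102
```

```bash
python3 st.py
```

```text
20.85 th 0.400 r 0.2011 F [-1.7 -0.6 -1.6] tang 0.83 rad -2.10 lat -0.91 w 0.0102 [0.6279 0.0015 0.1486]
```

{"fn": "carry_out", "kwargs": {"rows": [[[-1,0.23,-0.04,-0.63,0],[-1,0.22,-0.03,-0.64,0],[-1,0.19,-0.03,-0.65,0],[-1,0.17,-0.03,-0.65,0],[-1,0.14,-0.02,-0.66,0],[-1,0.12,-0.02,-0.66,0],[-1,0.1,-0.02,-0.67,0],[-1,0,0,0,0]]]}}

```text
clock: 21.65
position: [0.6404, -0.0005, 0.1033]
ee_rot: [0.0, 0.997, -0.08, 0.001]
contact_force: [2.0, -2.3, -2.5]
width: 0.0103
```

```bash
python3 st.py;python3 -c "
from h import *
snap('wrist','wrist12')"
```

```text
21.65 th 0.165 r 0.2007 F [ 2.  -2.3 -2.5] tang 2.83 rad 1.93 lat -1.95 w 0.0103 [ 6.404e-01 -5.000e-04  1.033e-01]
```

View pics/wrist12.png

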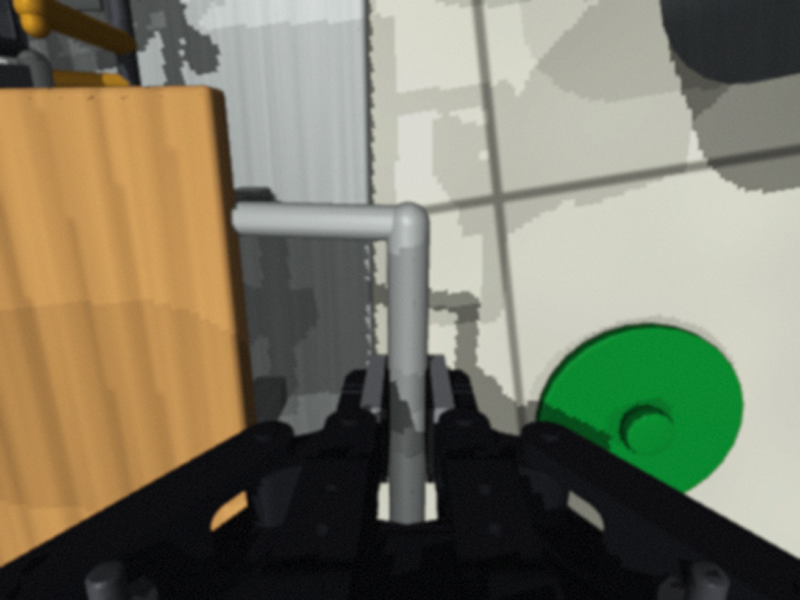

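The board is going down smoothly, and it passed the 0.62 and 0.41 notches without catching, so the trip is confirmed. Now the last part to flat.

{"fn": "carry_out", "kwargs": {"rows": [[[-1,0.06,0,-0.55,0],[-1,0.05,0,-0.5,0],[-1,0.04,0,-0.5,0],[-1,0.03,0,-0.45,0],[-1,0.02,0,-0.4,0],[-1,0,0,-0.3,0],[-1,0,0,-0.2,0],[-1,0,0,0,0]]]}}

```text
clock: 22.5
position: [0.6422, -0.0008, 0.0766]
ee_rot: [0.001, 0.997, -0.08, 0.001]
contact_force: [0.6, -5.2, 4.3]
width: 0.0107
```

```bash
python3 st.py
```

```text
22.5 th 0.031 r 0.1999 F [ 0.6 -5.2  4.3] tang -4.27 rad 1.62 lat -5.04 w 0.0107 [ 0.6422 -0.0008  0.0766]
```

{"fn": "carry_out", "kwargs": {"rows": [[[-1,0,-0.05,-0.15,0],[-1,0,-0.05,-0.15,0],[-1,0,0,0,0],[-1,0,0,0,0]]]}}

```text
clock: 22.9
position: [0.6423, -0.0008, 0.0763]
ee_rot: [-0.0, 0.997, -0.08, 0.002]
contact_force: [-3.9, -2.9, 18.9]
width: 0.0106
```

```bash
python3 st.py;python3 -c "
from h import *
snap('wrist','wrist13');snap('side','side13')"
```

```text
22.9 th 0.030 r 0.1999 F [-3.9 -2.9 18.9] tang -19.03 rad -2.83 lat -3.45 w 0.0106 [ 0.6423 -0.0008  0.0763]
```

View pics/wrist13.png

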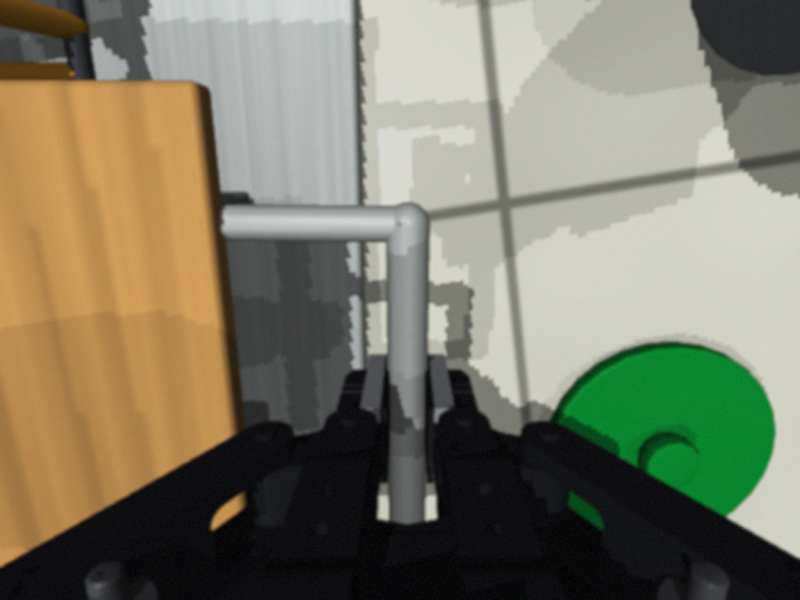

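View pics/side13.png

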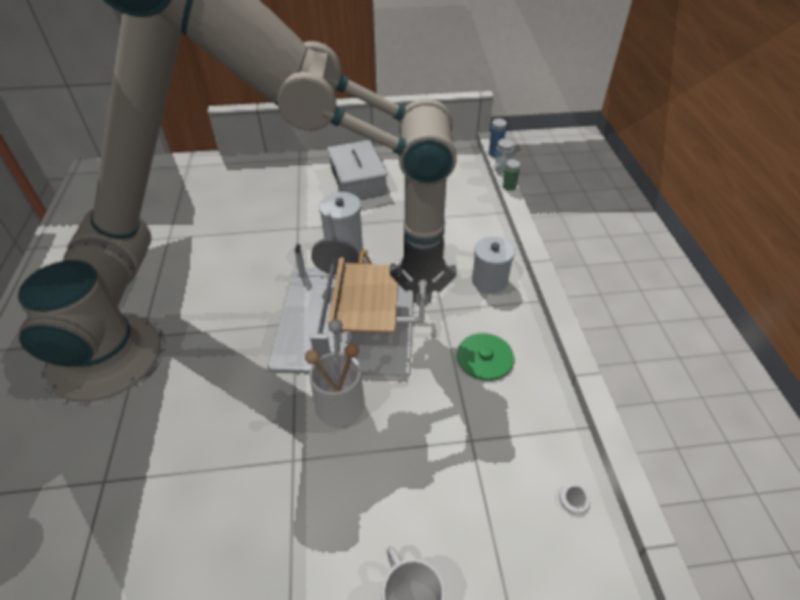

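The board is flat on its rests: it pushes back with 19 N, and the z stays at 0.0763, which serves as the zero. Pawl set should follow from that. Now I'll raise it to about 0.50.

```bash
python3 -c "
from h import *
print(rows(.0,.50,14))"
```

```text
[[-1, -0.01, 0.0, 0.68, 0], [-1, -0.04, 0.0, 0.68, 0], [-1, -0.06, 0.01, 0.67, 0], [-1, -0.08, 0.02, 0.68, 0], [-1, -0.11, 0.02, 0.66, 0], [-1, -0.13, 0.02, 0.67, 0], [-1, -0.15, 0.02, 0.66, 0], [-1, -0.18, 0.03, 0.66, 0], [-1, -0.2, 0.03, 0.64, 0], [-1, -0.22, 0.04, 0.64, 0], [-1, -0.25, 0.04, 0.63, 0], [-1, -0.27, 0.05, 0.63, 0], [-1, -0.29, 0.04, 0.61, 0], [-1, -0.31, 0.05, 0.6, 0]]
```

{"fn": "carry_out", "kwargs": {"rows": [[[-1,0,0,0.4,0],[-1,-0.01,0.0,0.68,0],[-1,-0.04,0.0,0.68,0],[-1,-0.06,0.01,0.67,0],[-1,-0.08,0.02,0.68,0],[-1,-0.11,0.02,0.66,0],[-1,-0.13,0.02,0.67,0],[-1,-0.15,0.02,0.66,0],[-1,-0.18,0.03,0.66,0],[-1,-0.2,0.03,0.64,0],[-1,-0.22,0.04,0.64,0],[-1,0,0,0,0]]]}}

```text
clock: 24.2
position: [0.6308, 0.001, 0.1437]
ee_rot: [-0.0, 0.997, -0.08, 0.002]
contact_force: [6.0, -1.6, -2.2]
width: 0.0106
```

```bash
python3 st.py
```

```text
24.2 th 0.372 r 0.2020 F [ 6.  -1.6 -2.2] tang 4.27 rad 4.91 lat -0.58 w 0.0106 [0.6308 0.001  0.1437]
```

{"fn": "carry_out", "kwargs": {"rows": [[[-1,-0.23,0.04,0.62,0],[-1,-0.26,0.04,0.6,0],[-1,-0.28,0.05,0.6,0],[-1,-0.3,0.05,0.55,0],[-1,0,0,0,0],[-1,0,0,0,0]]]}}

```text
clock: 24.8
position: [0.6209, 0.0026, 0.1671]
ee_rot: [-0.0, 0.997, -0.08, 0.003]
contact_force: [6.1, -2.0, -0.8]
width: 0.0103
```

```bash
python3 st.py; python3 -c "
from h import *
snap('wrist','wrist14')"
```

```text
24.8 th 0.498 r 0.2028 F [ 6.1 -2.  -0.8] tang 3.77 rad 5.20 lat -0.95 w 0.0103 [0.6209 0.0026 0.1671]
```

View pics/wrist14.png

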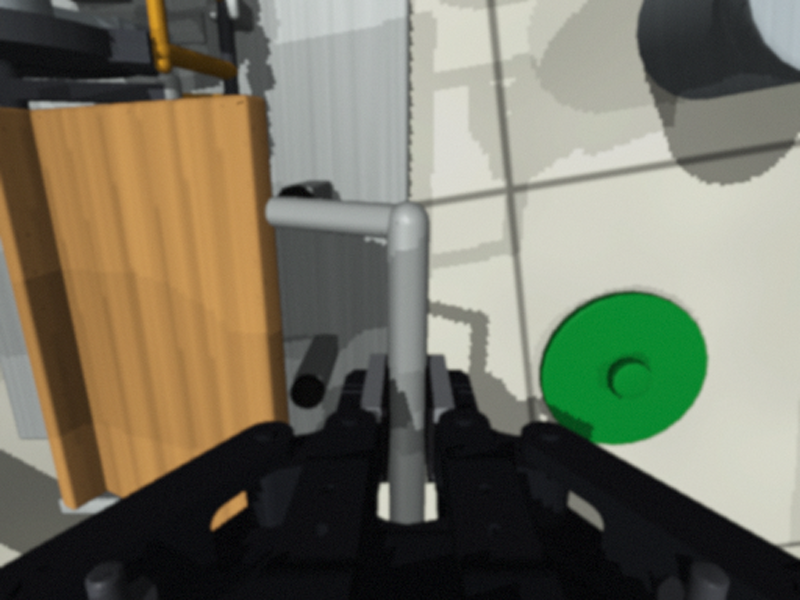

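{"fn": "carry_out", "kwargs": {"rows": [[[-1,-0.32,0.05,0.5,0],[-1,0,0,0,0],[-1,0.31,-0.05,-0.5,0],[-1,0.3,-0.05,-0.5,0],[-1,0.3,-0.05,-0.5,0],[-1,0.25,-0.04,-0.5,0],[-1,0,0,0,0],[-1,0,0,0,0]]]}}

```text
clock: 25.65
position: [0.6278, 0.0015, 0.1518]
ee_rot: [-0.0, 0.997, -0.08, 0.001]
contact_force: [3.9, -1.0, 3.7]
width: 0.0104
```

```bash
python3 st.py
```

```text
25.65 th 0.415 r 0.2023 F [ 3.9 -1.   3.7] tang -1.77 rad 5.15 lat -0.35 w 0.0104 [0.6278 0.0015 0.1518]
```

{"fn": "carry_out", "kwargs": {"rows": [[[-1,0.05,0,-0.1,0],[-1,0.03,0,-0.1,0],[-1,0,0,0,0],[-1,0,0,0,0]]]}}

```text
clock: 26.05
position: [0.6284, 0.0014, 0.1503]
ee_rot: [-0.0, 0.997, -0.08, 0.001]
contact_force: [3.4, -0.8, 6.9]
width: 0.01
```

```bash
python3 st.py
```

```text
26.05 th 0.407 r 0.2022 F [ 3.4 -0.8  6.9] tang -4.92 rad 5.91 lat -0.20 w 0.01 [0.6284 0.0014 0.1503]
```

{"fn": "carry_out", "kwargs": {"rows": [[[-1,0.05,0,-0.1,0],[-1,0.03,0,-0.1,0],[-1,0,0,0,0],[-1,0,0,0,0]]]}}

```text
clock: 26.45
position: [0.629, 0.0013, 0.1488]
ee_rot: [-0.0, 0.997, -0.08, 0.001]
contact_force: [3.0, 0.1, 8.8]
width: 0.01
```

```bash
python3 st.py
```

```text
26.45 th 0.399 r 0.2022 F [3.  0.1 8.8] tang -7.02 rad 6.12 lat 0.61 w 0.01 [0.629  0.0013 0.1488]
```

The downward press meets growing resistance (10 N against a free-hanging board's +3 N), starting at z ≈ 0.152 (θ ≈ 0.41). The earlier tripped passage here met none. I'll relieve the press and look.

{"fn": "carry_out", "kwargs": {"rows": [[[-1,-0.06,0,0.15,0],[-1,-0.06,0,0.15,0],[-1,0,0,0,0],[-1,0,0,0,0]]]}}

```text
clock: 26.85
position: [0.628, 0.0014, 0.1512]
ee_rot: [-0.0, 0.997, -0.08, 0.001]
contact_force: [3.9, 0.1, 6.9]
width: 0.0105
```

```bash
python3 st.py;python3 -c "
from h import *
snap('wrist','wrist15');snap('side','side15')"
```

```text
26.85 th 0.411 r 0.2023 F [3.9 0.1 6.9] tang -4.82 rad 6.28 lat 0.75 w 0.0105 [0.628  0.0014 0.1512]
```

View pics/wrist15.png

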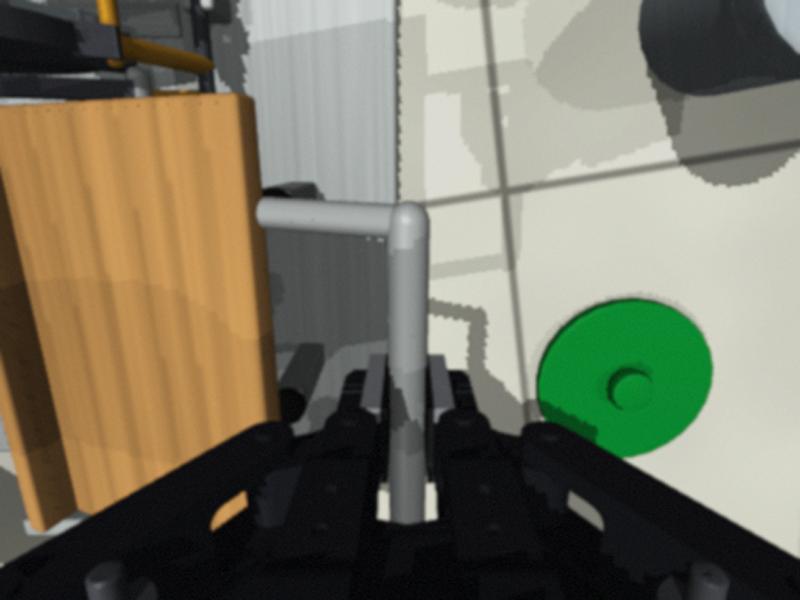

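View pics/side15.png

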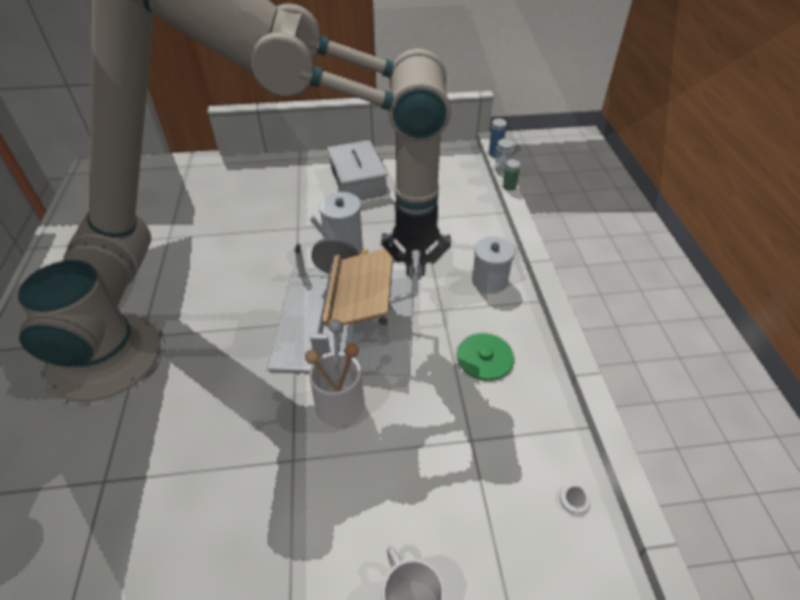

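Ambiguous, since the force hardly fell after relieving. I'll raise 6 mm for a free reading, then compare.

{"fn": "carry_out", "kwargs": {"rows": [[[-1,-0.13,0.02,0.3,0],[-1,-0.13,0.02,0.3,0],[-1,0,0,0,0],[-1,0,0,0,0]]]}}

```text
clock: 27.35
position: [0.626, 0.0018, 0.156]
ee_rot: [-0.0, 0.997, -0.08, 0.001]
contact_force: [7.3, 0.8, -0.4]
width: 0.0106
```

```bash
python3 st.py
```

```text
27.35 th 0.437 r 0.2024 F [ 7.3  0.8 -0.4] tang 3.32 rad 6.20 lat 2.00 w 0.0106 [0.626  0.0018 0.156 ]
```

{"fn": "carry_out", "kwargs": {"rows": [[[-1,0.13,-0.02,-0.3,0],[-1,0.13,-0.02,-0.3,0],[-1,0.1,0,-0.3,0],[-1,0.1,0,-0.3,0],[-1,0,0,0,0],[-1,0,0,0,0]]]}}

```text
clock: 27.95
position: [0.63, 0.0012, 0.1459]
ee_rot: [0.0, 0.997, -0.08, 0.001]
contact_force: [3.4, -1.1, 9.6]
width: 0.0102
```

```bash
python3 st.py
```

```text
27.95 th 0.384 r 0.2021 F [ 3.4 -1.1  9.6] tang -7.60 rad 6.94 lat -0.57 w 0.0102 [0.63   0.0012 0.1459]
```

```bash
python3 -c "
from h import *
snap('wrist','wrist16');snap('side','side16')
a=cv2.imread('pics/side15.png')[225:345,290:440];b=cv2.imread('pics/side16.png')[225:345,290:440]
cv2.imwrite('pics/cmp5.png',cv2.resize(np.hstack([a,b]),(800,320)))
for A in (a,b):
  h=cv2.cvtColor(A,cv2.COLOR_BGR2HSV); m=cv2.inRange(h,(5,80,60),(25,255,255)); m=m[:,:115]
  ys,xs=np.nonzero(m); print(len(xs),xs.max(),ys.min(),ys.max(),ys.mean(),xs.mean())
a=cv2.cvtColor(cv2.imread('pics/wrist15.png'),6);b=cv2.cvtColor(cv2.imread('pics/wrist16.png'),6)
for A in (a,b): print([ (np.argmax(np.gradient(A[r,360:400].astype(float)))+360,np.argmin(np.gradient(A[r,410:450].astype(float)))+410) for r in (250,280,310,340)])
cv2.imwrite('pics/cmp6.png',np.hstack([cv2.imread(f'pics/wrist{i}.png')[150:550,250:550] for i in (15,16)]))
"
```

```text
3895 102 23 119 61.89037227214377 69.1232349165597
3945 103 24 119 62.586058301647654 69.68238276299112
[(np.int64(387), np.int64(423)), (np.int64(389), np.int64(423)), (np.int64(388), np.int64(424)), (np.int64(390), np.int64(423))]
[(np.int64(387), np.int64(423)), (np.int64(390), np.int64(423)), (np.int64(389), np.int64(423)), (np.int64(389), np.int64(423))]
```

View pics/cmp5.png

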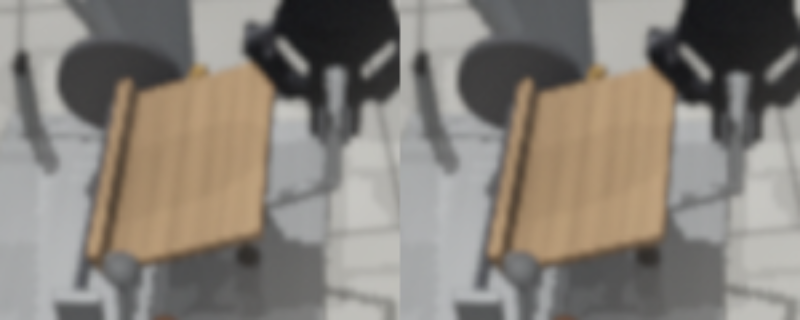

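View pics/cmp6.png

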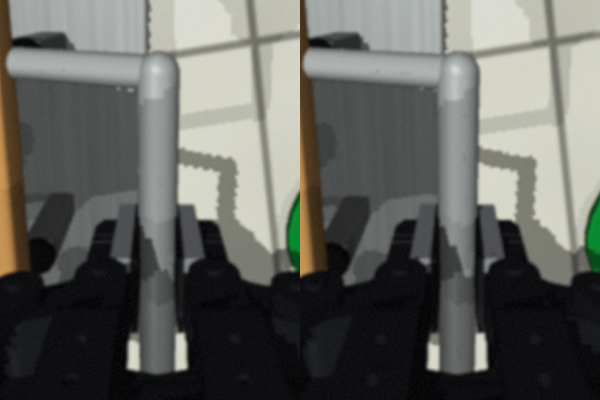

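The board moved only about 1 px while the tool moved 5 mm, and effort swung from +3.3 N (free) to −7.6 N. The notch holds and the bar is just slipping in the pads. I'll relieve and let go.

{"fn": "carry_out", "kwargs": {"rows": [[[-1,-0.05,0,0.15,0],[-1,-0.05,0,0.1,0],[-1,0,0,0,0],[-1,0,0,0,0]]], "force": 20}}

```text
clock: 28.45
position: [0.6292, 0.0012, 0.148]
ee_rot: [-0.0, 0.997, -0.08, 0.001]
contact_force: [2.2, -0.6, 7.9]
width: 0.0102
```

```bash
python3 st.py
```

```text
28.45 th 0.395 r 0.2021 F [ 2.2 -0.6  7.9] tang -6.42 rad 5.16 lat -0.21 w 0.0102 [0.6292 0.0012 0.148 ]
```

{"fn": "carry_out", "kwargs": {"rows": [[[-0.25,0,0,0,0],[-0.25,0,0,0,0],[-0.25,0,0,0,0],[-0.25,0,0,0,0],[-0.25,0,0,0,0]]]}}

```text
clock: 28.95
position: [0.6279, 0.0013, 0.1462]
ee_rot: [-0.0, 0.997, -0.08, -0.001]
contact_force: [0.3, 0.5, 0.1]
width: 0.0323
```

```bash
python3 st.py; python3 -c "
from h import *
snap('wrist','wrist17');snap('side','side17')"
```

```text
28.95 th 0.389 r 0.2003 F [0.3 0.5 0.1] tang -0.05 rad 0.23 lat 0.55 w 0.0323 [0.6279 0.0013 0.1462]
```

View pics/wrist17.png

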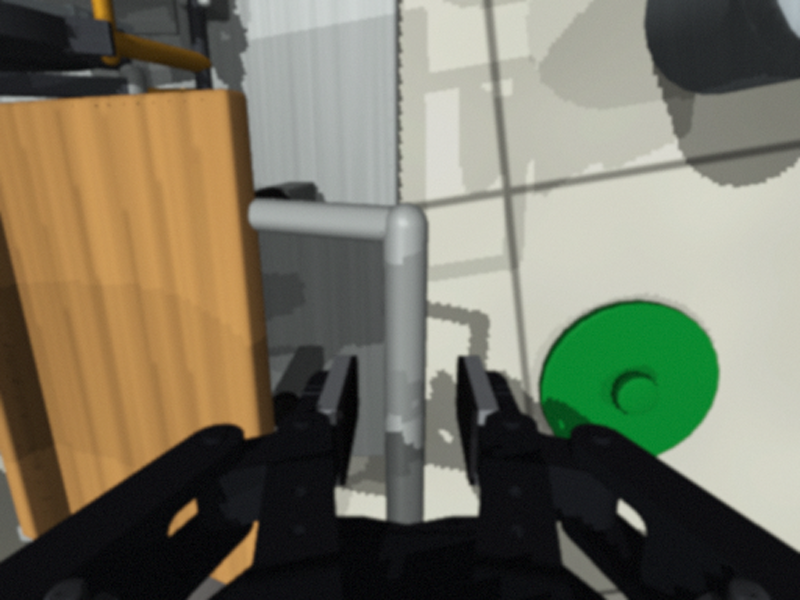

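The board stays propped, with the bar free between the open fingers. Retract upward.

{"fn": "carry_out", "kwargs": {"rows": [[[-0.25,0,0,1.0,0],[-0.25,0,0,1.5,0],[-0.25,0,0,2,0],[-0.25,0,0,2,0],[-0.25,0,0,2,0],[-0.25,0,0,2,0],[-0.25,0,0,0,0],[-0.25,0,0,0,0]]]}}

```text
clock: 29.85
position: [0.6285, 0.0012, 0.2521]
ee_rot: [0.0, 0.997, -0.08, 0.001]
contact_force: [-0.2, 0.4, 0.7]
width: 0.0324
```

```bash
python3 st.py; python3 -c "
from h import *
for n in ('wrist','side','scene'):
    p=snap(n,n+'18')
    if n=='wrist': print(list(p['eye']),list(p['attitude']))"
```

```text
29.85 th 0.774 r 0.2601 F [-0.2  0.4  0.7] tang -0.68 rad 0.28 lat 0.35 w 0.0324 [0.6285 0.0012 0.2521]
[np.float64(0.639699099196521), np.float64(0.0726932697597453), np.float64(0.3945532369933208)] [np.float64(0.14137291721638365), np.float64(0.986722404892228), np.float64(-0.07922225186583298), np.float64(-0.010790216435926626)]
```

View pics/wrist18.png

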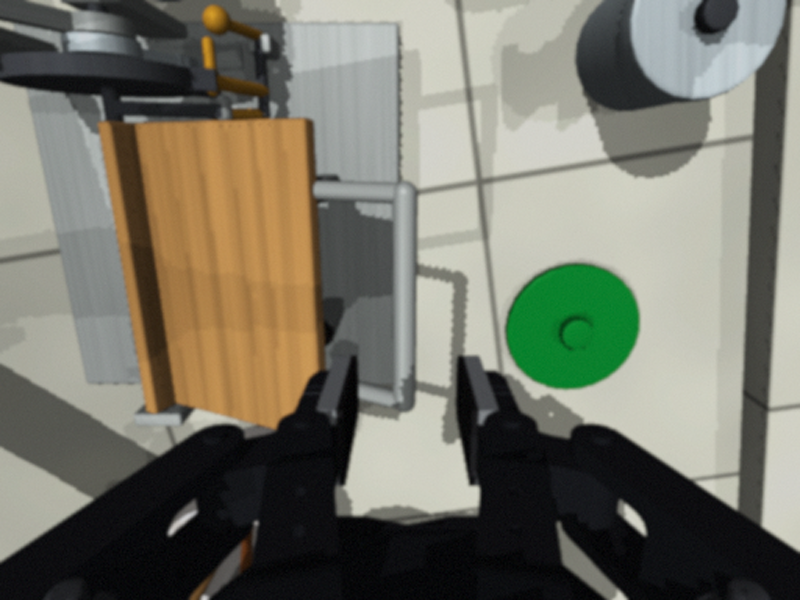

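View pics/side18.png

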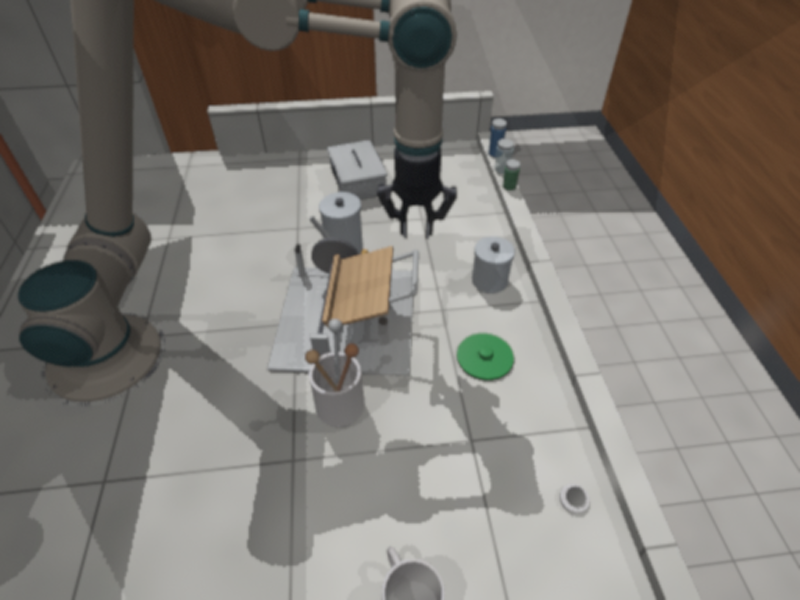

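{"fn": "carry_out", "kwargs": {"rows": [[[-0.25,1.5,0,0,0],[-0.25,1.5,0,0,0],[-0.25,1.5,0,0,0],[-0.25,1.5,0,0,0],[-0.25,0,0,0,0],[-0.25,0,0,0,0],[-0.25,0,0,0,0]]]}}

```text
clock: 30.7
position: [0.6875, 0.0013, 0.2512]
ee_rot: [0.0, 0.997, -0.08, -0.001]
contact_force: [0.4, -0.9, 0.2]
width: 0.0322
```

```bash
python3 -c "
from h import *
p=snap('wrist','wrist19'); print(list(p['eye']),list(p['attitude']))"
```

```text
[np.float64(0.6990740385572759), np.float64(0.07272373079686699), np.float64(0.3936362836468932)] [np.float64(0.14136751112247997), np.float64(0.986723203149057), np.float64(-0.07902807881976108), np.float64(-0.012128888009953027)]
```

View pics/wrist19.png

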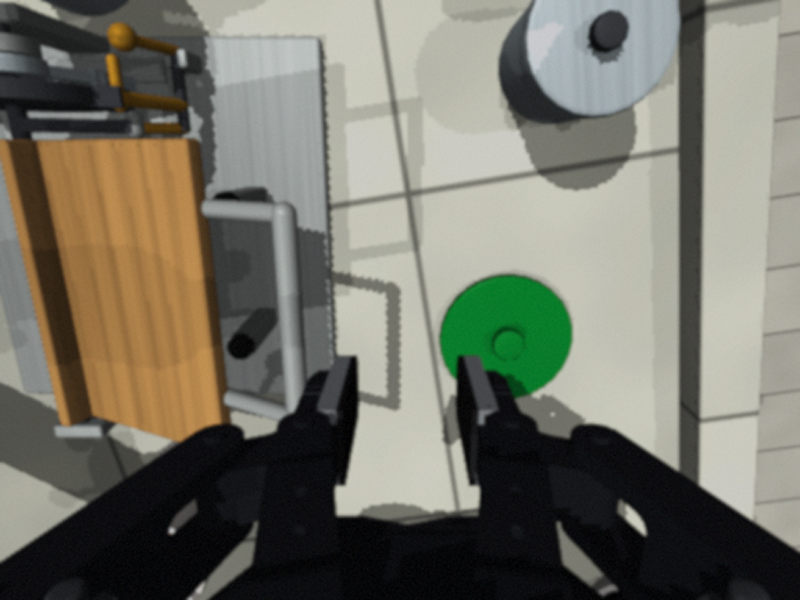

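Both views show the bar free, with corners at (405,190) and (405,403), then (284,210) and (295,410). I'll triangulate the angle.

Run:
```python
from h import *
A=(KW,[0.6397,0.07269,0.39455],[0.141373,0.986722,-0.079222,-0.01079])
B=(KW,[0.69907,0.07272,0.39364],[0.141368,0.986723,-0.079028,-0.012129])
for a,b in (((405,190),(284,210)),((405,403),(295,410))):
    X,e=tri(ray(A,a),ray(B,b)); print(X,e,np.arcsin((X[2]-.09)/.19))
```

```text
[0.63649686 0.05682893 0.16350113] [np.float64(5.673125260785771e-05), np.float64(5.673125260788021e-05)] 0.397211051919683
[ 0.61926397 -0.04835472  0.17011676] [np.float64(0.002510514399336542), np.float64(0.0025105143993365653)] 0.43528313497429433
```

```bash
python3 -c "
from h import *
s=telemetry.get_state(); print(s['clock'],s['contact_force']); print(manip.sign_off())"
```

```text
30.75 [ 0.4521779   0.45826219 -0.02469361]
the job is handed in; nothing more can be done
None
```

The board is resting in the lowest notch of its ratchet, let go, and I handed the job in at 30.8 s of the 72 s allowed. The hand-in gives no verdict.

**What I did**
- **Lift and trip:** I gripped the bar at about 0.62 rad and lifted the board until the spring stop touched, at about 1.4 rad. I then pressed on to about 10 N above the effort before the touch, well below the 24 N limit. The wrist pictures show the pawl thrown over.
- **Down to flat:** I carried the board down at about 0.4 rad/s. It passed the 0.62 and 0.41 notches without catching, then rested flat on its rests, which pushed back with 19 N.
- **Up to the lowest notch:** I raised it to about 0.52 rad, lowered it until the notch held and opened the fingers. The board stayed up, and I backed the gripper away.

**Last checks**
- **Angle:** triangulating the two ends of the bar gave 0.40 and 0.44 rad, about 0.41 on average. The 0.44 end is the less certain one, with 2.5 mm between its rays.
- **Clear of the board:** the measured force on the tool is about zero.
- **Other things:** by eye, all six stand where they were in the side view. I did not measure them.

**Disagreements**
- **Arc fit:** the arc I measured on the way up did not quite match the first grasp geometry: it gave a radius of about 200 mm against 190, and the bar sat about 5 mm nearer the fingertips. This put a few newtons of sideways and vertical load on the grip, and the absolute angles during the lift are only good to about 0.07 rad.
- **Notch test:** when I pressed down to test the notch, the bar slipped a few millimetres in the pads, so that reading was ambiguous until I compared it with pictures.

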